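Hang the washed parts to drip and pin the rail

TASK

Hang all the part carriers that stand on the bench on the rail over the steel drip tray: hook each one on in the middle gap and slide it along under the keeper strip until it hangs over the tray. Then put the stop pin fully home, upright, in the eye on the drip tray's side, so that the carriers cannot slide back to the gap; if the pin is in their way at first, park it in the other eye meanwhile. Leave everything else on the bench alone.

Things in the scene. Friction and masses are not known exactly. Their poses are not given: they have to be found in the camera images.
- carrier_1: Aluminium part carrier with a stub shaft fixed on it, about 0.36 kg, weighted base; None if absent. All five have the same frame: origin centre of the underside, z up, pan 64 (x) x 44 (y) x 16 mm. Strip 4 thick, 24 wide at x = -14 rises to a flat top plate 32 x 30 mm (z 120 to 124); at x = +14 a 4 mm lip hangs down from it to z 90: a hook, inside gap 24 mm, mouth below the lip to +x.
- carrier_2: Same frame as carrier_1, with a squat dark pulley. On every carrier a toe (14 mm wide, z 90 to 94 mm) sticks out from the lip's foot to x = +46 mm, and a black grip tab 12 (x) x 22 (y) mm stands centred on the top plate, z 124 to 161 mm: pinch it across x from above, fingertips above the plate.
- carrier_3: Same frame as carrier_1, with a dark rectangular block. Carriers start on the robot's side of the rail, upright, the toe (+x) away from the robot, yaw within 0.5 rad of world x. None if absent.
- carrier_4: Same frame as carrier_1, with a double disc. A hung carrier has the rail inside its hook, its x along the stand's x, its origin 86 mm above the bench, and slides easily along the rail. Neighbours need 46 mm between centres; a carrier pushed along pushes the next one. None if absent.
- carrier_5: Same frame as carrier_1, with an upright flat lug. None if absent.
- rail_stand: Fixed grey stand with a steel rail. Origin on the bench under the rail's middle; y along the rail, x to the far side, away from the robot. Rail 12 mm thick, axis 200 mm up, between posts at y = +-285 mm. On its far side, 185 to 191 mm up, a keeper strip (x 20 to 30 mm, |y| 87 to 285) runs along each half and ends in a stop eye plate (x 20 to 54, |y| 53 to 87).
- rail_mid (a point): Middle of the rail, on its axis, 200 mm up. Only in the gap here (|y| < 53 mm, no keeper or eye) can a hook go on or off: from the robot's side, lip above the rail, then down. A hung carrier's toe runs 5 mm below keepers and eyes, so it slides under them but cannot be lifted there; a pin in an eye blocks the toe. Each half holds four carriers, centres at |y| 85 to 255 mm.
- eye_left (a point): Centre of the hole in the stop eye on the left half (rail y = +70 mm, x = 37 mm), at the plate's top face, 191 mm above the bench. Vertical through hole 13 mm wide in a 6 mm plate. Axes as the stand's.
- eye_right (a point): The same on the right half (rail y = -70 mm).
- stop_pin: Loose 60 g pin, standing in the left eye at the start. Origin on its axis under its collar, z up. Steel stem 9 mm thick to 45 mm below the origin (last 8 mm tapered), collar 23 mm wide, 4 mm thick, black round grip 16 mm thick from 4 to 40 mm above the origin. Home: collar on the eye plate, origin at the eye's point. It cannot stand on the bench; an eye holds it.
- drip_tray: Fixed shallow steel drip tray under one half of the rail, left or right from time to time, centred at rail y = +170 or -170 mm; open on top and empty. Origin: centre of its underside; 110 (x) x 230 (y, along the rail) x 18 mm.
- spares_crate: Fixed black crate of boxed spares under the other half of the rail, 110 x 190 x 60 mm; origin at the centre of its underside.
- bearing: Bystander: steel ring lying flat, 40 mm wide, 14 mm high; origin centre of underside.
- socket: Bystander: upright steel cylinder 26 mm wide, 35 mm high; origin centre of underside.
- grease_jar: Bystander: jar 60 mm wide, 70 mm high; origin centre of underside.
- oil_can: Bystander: can 64 mm wide, 100 mm high; origin centre of underside.
- wrench: Bystander: wrench lying flat, 170 mm long.
- screwdriver: Bystander: screwdriver lying flat, 200 mm long.

How it is judged:
By the outcome, as a careful person would: the job done as asked, in the order asked, and still so for the second after the job is handed in, with the robot touching nothing.
Of carrier_1, carrier_2, carrier_3, carrier_4, carrier_5 only 3 to 4 are there at a start; the rules pass over those that are not, and their reading is None.
At some moment in a run one of carrier_1, carrier_2, carrier_3, carrier_4, carrier_5 may be knocked a few centimetres aside while the robot is not near it.
It also fails if it takes over 210 s, if anything falls off the work surface, if the arm or the gripper's body presses on something with over 40 N, if the wrist force passes 120 N, or if a joint passes its speed limit or range.

ROBOT

A 7-joint arm with a two-finger parallel gripper is mounted at the origin on the work surface. World frame = base frame: x ahead of the robot, y to its left, z up, the work surface at z = 0. Lengths are in m, angles in rad, forces in N, time in s.
With the tool pointing down it reaches from about 0.425 to 1.025 m from the base axis. Payload 9.4 kg.
Tool frame: the origin (TCP) lies midway between the tips of the shut fingers; the grasp point (between the pads) lies 19 mm behind it; z points along the fingers, y is the line along which they close (so a half turn about z gives the same grasp; the last joint's range is limited). The gripper opens to 85 mm and grips with 20 to 120 N. Pads are 22 mm wide; open, the fingers measure 114 mm over their backs; the gripper's body (76 mm by 85 mm) begins 54 mm behind the grasp point. The pads swing forward as they close: fully open they stand 13 mm farther back than shut.
Start: joints at [1.197, 0.599, -0.003, 1.599, 0.002, 0.943, -0.08], TCP at [0.212, -0.693, 0.231] pointing down, gripper open.
Joint ranges: [-2.57, 2.57], [-0.35, 1.97], [-1.29, 1.29], [0.11, 2.56], [-1.05, 4.19], [0.11, 1.86], [-2.63, 2.63]. Speed limits (rad/s): [2.22, 2.22, 3.01, 3.01, 3.14, 3.14, 3.14].

INTERFACE

Orientations are given as a unit quaternion [w, x, y, z].
In Python, from plant import observe, optics, job gives the robot as it stands.
- The arm moves only by the tool jog_arm, never from a script. Its argument "increments" is a list of rows, each a list of 3 entries, a list of its own where there are three numbers: the shift along the tool's x, y, z in cm, then the turn, a rotation vector about the tool's x, y, z in rad, then the closure, from 0 (fully open) to 1 (shut). In form: [[[x, y, z], [ax, ay, az], gripper], ...]. A call has 1 to 8 rows; each row shifts and turns the commanded pose from where the row before left it, along the tool's axes as they then stand; what a row does not reach is not made up. A row lasts 1/12 s, in which the tool goes at most 41.7 mm and 7.16 degrees, less where a joint would pass 70% of its speed; a pose out of reach is approached as far as the arm can. A call with a gripper value outside its range is refused whole. The fingers move at their own pace and stop on an object; "newtons" is the grip in N (left out, the last holds). Time passes only in rows, so rows that do not move let the fingers close. It gives the time, the measured TCP pose, the force, the opening and the grip force at its end, in the units of the state.
- observe(): the state, without advancing time (a new reading comes with each control period).
- optics.snapshot(name): name is "side" or "top" or "wrist"; returns a dict with "pixels" (480x640x3 uint8, red, green, blue), "fx", "fy", "cx", "cy" (pixels), "D" ([k1, k2, p1, p2, k3] as OpenCV has them; the pictures are not rectified), "R" (3x3) and "t" (3): a world point X has camera coordinates R X + t. Camera axes: x right, y down, z forward; pixel columns grow to the right and rows downward; lengths in m; the calibration is good to about 2 mm. A picture is of the moment at which its call begins. There is no depth.
- job.sign_off(): hands the job in; it is judged then, once.
The state is a dict: "clock": time; "joint_pos": joint angles; "qvel": joint speeds; "tau": joint torques, N m; "position": TCP position; "tool_rot": TCP orientation; "wrist_force": force on the tool from outside, world axes, zero at the start; "wrist_torque": the same for the moment, N m; "finger_gap": finger opening in m; "gripper_force": force on a finger pad.
Only numpy, scipy, OpenCV 4.12 (cv2) and the standard library are available. Lean on these libraries where they do the work, as an engineer would, in place of code of your own. Each camera call takes 0.05 s, during which the arm holds its last target. There are 200 camera calls.

## Working session

There is one attempt and no reset: what is moved stays moved. The work goes in short steps, Python scripts to look and compute and a tool call to move; the robot and the scene stay as the last step left them, time stands still between calls to the robot, and variables do not carry over. Pictures are saved under pics/ and viewed, at most 17 in all, crops included, and the job is handed in when it is done.

Besides the shell and the picture viewer there is one more tool, called after "Request:" in YAML: its name, and indented under it one key for each argument. jog_arm: Moves the arm, as the interface text tells. Its arguments: {"type":"object","properties":{"increments":{"type":"array","items":{"type":"array"}},"newtons":{"type":"number"}},"required":["increments"]}

```bash
mkdir -p pics; ls
python3 - <<'E'
from plant import observe, optics, job
import cv2
s=observe();print(s)
for n in("side","top"):
    d=optics.snapshot(n);cv2.imwrite(f"pics/{n}0.png",d["pixels"][:,:,::-1]);print(n,d["fx"],d["fy"],d["cx"],d["cy"],d["D"],d["R"],d["t"])
E
```

```text
pics
{'clock': 0.0, 'joint_pos': array([ 1.19730597,  0.60012994, -0.00256195,  1.60008077,  0.00179002,
        0.94292201, -0.07978119]), 'qvel': array([-0.00037396, -0.00048266, -0.00119338,  0.00021361, -0.00033007,
        0.00030226, -0.00106542]), 'tau': array([ 3.07279779e-04, -7.76451445e+01,  1.56563636e+00, -2.58016187e+01,
        1.23735165e-02,  8.73766345e-03,  2.18995467e-05]), 'position': array([ 0.21189526, -0.6928715 ,  0.23043075]), 'tool_rot': array([-7.48929933e-04,  9.89002914e-01,  1.47894033e-01, -1.74028397e-04]), 'wrist_force': array([-0.10984894,  0.10764782,  0.18499441]), 'wrist_torque': array([-0.00538824,  0.01984577,  0.00179624]), 'gripper_force': 0.0, 'finger_gap': 0.08532831698562894}
side 539.5577584002705 539.5577584002705 321.1737702283772 233.08409784447085 [-0.14857266  0.          0.          0.          0.        ] [[-0.82617198 -0.5632724  -0.01280917]
 [-0.28795401  0.44167546 -0.84970893]
 [ 0.48427508 -0.69831726 -0.52709644]] [0.43885928 0.27374585 0.9041593 ]
top 604.8436172785017 604.8436172785017 321.84714531915773 243.38943551009766 [-0.16533693  0.          0.          0.          0.        ] [[ 0.02671907 -0.99955775 -0.01305393]
 [-0.9858141  -0.02418261 -0.16608963]
 [ 0.1657005   0.0173065  -0.98602425]] [0.00653834 0.53894184 1.63874789]
```

View pics/side0.png

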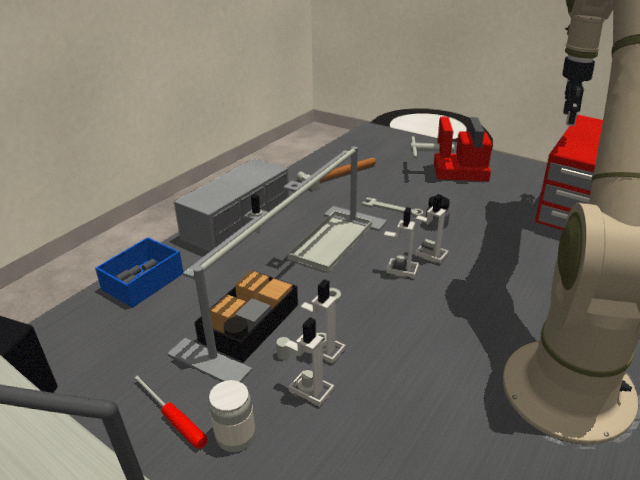

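View pics/top0.png

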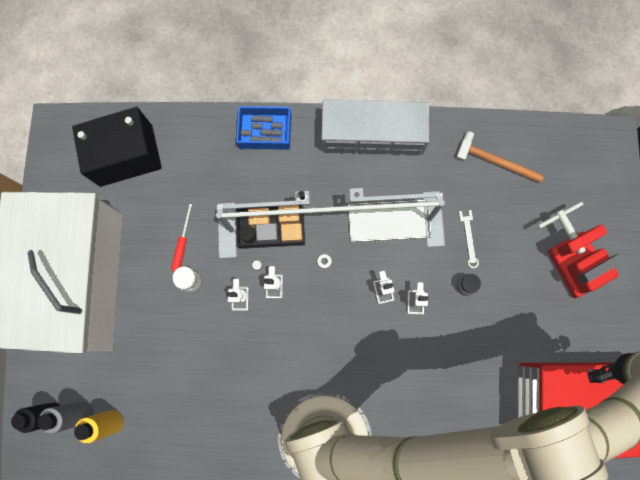

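The side view shows four carriers: tabs at about (309,328), (324,290), (408,216), (437,205), with the pin at (255,203). The top view shows the tray on the right half (388,222), the crate on the left, and the pin in the left eye at (302,196). The rail runs (220,212)–(442,204).

```bash
cat > h.py <<'E'
from plant import observe, optics, job
import cv2, numpy as np
from scipy.spatial.transform import Rotation as Ro
def K(d): return np.array([[d["fx"],0,d["cx"]],[0,d["fy"],d["cy"]],[0,0,1]])
def snap(n,save=None):
    d=optics.snapshot(n)
    if save: cv2.imwrite(f"pics/{save}.png",d["pixels"][:,:,::-1])
    return d
def plane(d,uv,z):
    p=cv2.undistortPoints(np.array(uv,float).reshape(-1,1,2),K(d),np.array(d["D"],float))[:,0]
    R=np.array(d["R"]);t=np.array(d["t"]);c=-R.T@t
    r=np.c_[p,np.ones(len(p))]@R
    return c+r*((z-c[2])/r[:,2])[:,None]
def proj(d,X):
    return cv2.projectPoints(np.array(X,float).reshape(-1,1,3),cv2.Rodrigues(np.array(d["R"]))[0],np.array(d["t"],float),K(d),np.array(d["D"],float))[0][:,0]
def crop(d,x0,y0,x1,y1,f,name):
    cv2.imwrite(f"pics/{name}.png",cv2.resize(d["pixels"][y0:y1,x0:x1,::-1],None,fx=f,fy=f,interpolation=cv2.INTER_CUBIC))
E
python3 - <<'E'
from h import *
d=snap("top");crop(d,210,180,450,315,3.3,"c1")
e=snap("side");crop(e,260,190,460,415,2.6,"c2")
print(plane(d,[(220,212),(442,204)],.2),plane(d,[(302,196)],.23))
g=d["pixels"].max(2)
m=(g<45).astype(np.uint8);n,l,st,c=cv2.connectedComponentsWithStats(m)
for i in range(1,n):
    if 8<st[i,4]<300 and 180<c[i][1]<320 and 210<c[i][0]<450: print(c[i],st[i],plane(d,[c[i]],.161))
E
```

```text
[[ 0.58780177  0.28106801  0.2       ]
 [ 0.62252434 -0.2876923   0.2       ]] [[0.62694225 0.07015824 0.23      ]]
[272.76470588 207.47058824] [269 207   9   2  17] [[0.61147734 0.14958948 0.161     ]]
[242.         209.40909091] [237 208  11   3  22] [[0.6045063  0.23053837 0.161     ]]
[238.35416667 229.79166667] [237 218   4  26  48] [[0.54978869 0.23738409 0.161     ]]
[250.02702703 239.78378378] [244 235  12   8  37] [[0.52405108 0.20543909 0.161     ]]
[269.67567568 244.8018018 ] [239 243  65   5 111] [[0.51208752 0.15356137 0.161     ]]
```

View pics/c1.png

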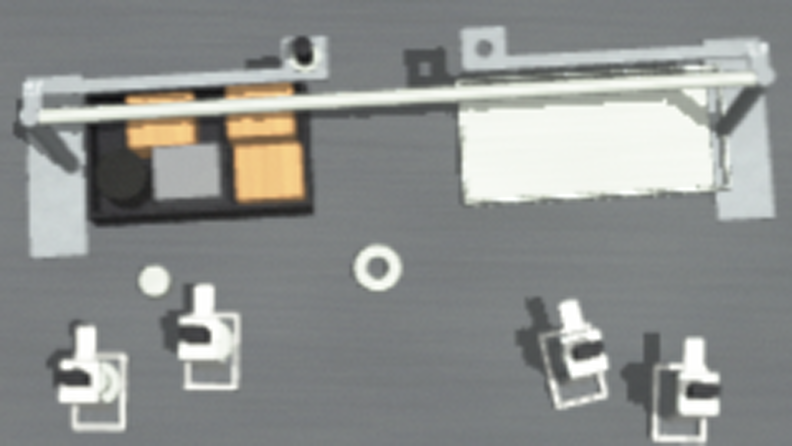

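View pics/c2.png

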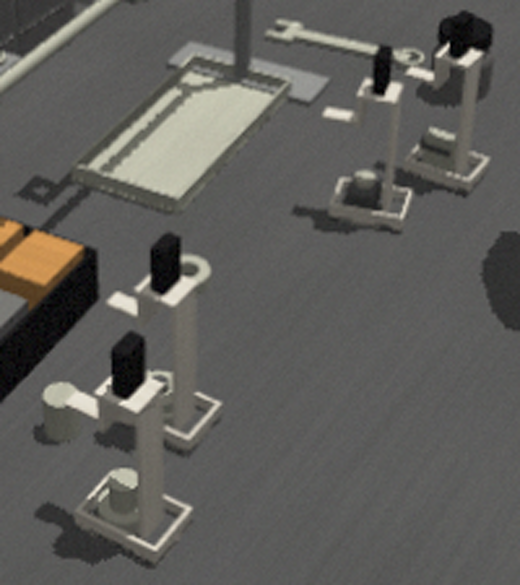

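Run:
```python
from h import *
d=snap("top");e=snap("side")
cv=lambda p:(210+p[0]/3.3,180+p[1]/3.3)
print("cam",-np.array(d["R"]).T@d["t"])
tips=[(85,326),(204,286),(568,301),(693,340)]
rp=plane(d,[cv(p) for p in[(40,117),(755,78)]],.206);v=rp[0]-rp[1];yaw=np.arctan2(-v[0],v[1]);mid=rp.mean(0)
print("rail",rp,"yaw",yaw,"len",np.linalg.norm(v)); print("eyeR",plane(d,[cv((484,47))],.191),"pin top",plane(d,[cv((302,46))],.231))
def tabs(d,boxes,th,z):
    out=[]
    for x0,y0,x1,y1 in boxes:
        m=(d["pixels"][y0:y1,x0:x1].max(2)<th).astype(np.uint8)
        n,l,st,c=cv2.connectedComponentsWithStats(m);i=1+st[1:,4].argmax()
        out.append(c[i]+[x0,y0]);print(st[i],c[i]+[x0,y0])
    return plane(d,out,z)
def bx(p,r=(9,5)): x,y=map(int,cv(p));return x-r[0],y-r[1],x+r[0],y+r[1]
t=tabs(d,[bx((75,377)),bx((196,335)),bx((585,351)),bx((702,391))],50,.1425)
cs=lambda p:(int(260+p[0]/2.6),int(190+p[1]/2.6))
sb=[(lambda q:(q[0]-9,q[1]-15,q[0]+9,q[1]+15))(cs(p)) for p in[(128,365),(166,265),(382,70),(457,38)]]
s=tabs(e,sb,40,.1425)
tp=plane(d,[cv(p) for p in tips],.094)
print(t);print(s);print(tp);w=tp-t;print(np.arctan2(w[:,1],w[:,0]),np.linalg.norm(w[:,:2],axis=1))
```

```text
cam [ 0.25958042 -0.00879253  1.70544317]
rail [[ 0.5775901   0.27391513  0.206     ]
 [ 0.62179919 -0.27830193  0.206     ]] yaw 0.07988707763711818 len 0.5539838731294605
eyeR [[ 0.64466669 -0.06848655  0.191     ]] pin top [[0.631992   0.07149909 0.231     ]]Traceback (most recent call last):
  File "<stdin>", line 16, in <module>
  File "<stdin>", line 12, in tabs
ValueError: attempt to get argmax of an empty sequence
```

Run:
```python
from h import *
d=snap("top");e=snap("side")
cv=lambda p:(210+p[0]/3.3,180+p[1]/3.3)
def tabs(d,boxes,z):
    out=[]
    for x0,y0,x1,y1 in boxes:
        g=d["pixels"][y0:y1,x0:x1].max(2);th=g.min()+22
        n,l,st,c=cv2.connectedComponentsWithStats((g<th).astype(np.uint8));i=1+st[1:,4].argmax()
        out.append(c[i]+[x0,y0]);print(g.min(),st[i],c[i]+[x0,y0])
    return plane(d,out,z)
def bx(p,r=(7,4)): x,y=map(round,cv(p));return x-r[0],y-r[1],x+r[0],y+r[1]
t=tabs(d,[bx((75,377)),bx((196,335)),bx((585,351)),bx((702,391))],.1425)
cs=lambda p:(int(260+p[0]/2.6),int(190+p[1]/2.6))
sb=[(lambda q:(q[0]-9,q[1]-15,q[0]+9,q[1]+15))(cs(p)) for p in[(128,365),(166,265),(382,70),(457,38)]]
s=tabs(e,sb,.1425)
tp=plane(d,[cv(p) for p in[(85,326),(204,286),(568,301),(693,340)]],.094)
print(t);print(s);print(tp);w=tp-t;print(np.arctan2(w[:,1],w[:,0]),np.linalg.norm(w[:,:2],axis=1))
```

```text
60 [ 0  0 11  6 33] [230.72727273 293.78787879]
60 [ 0  0 11  7 45] [266.57777778 280.82222222]
61 [ 4  2  8  4 22] [387.45454545 285.63636364]
51 [3 3 6 3 8] [420.875 298.625]
0 [  3   6  12  22 171] [308.66666667 332.30994152]
0 [  4   7  11  20 150] [323.13333333 292.43333333]
2 [ 7 11  6 14 65] [406.24615385 218.30769231]
4 [  3   8  15  15 128] [436.2265625 203.796875 ]
[[ 0.38346864  0.25214921  0.1425    ]
 [ 0.41996942  0.15977842  0.1425    ]
 [ 0.41532896 -0.15445287  0.1425    ]
 [ 0.38347475 -0.24170832  0.1425    ]]
[[ 0.38037196  0.25259635  0.1425    ]
 [ 0.41797454  0.15687056  0.1425    ]
 [ 0.41251576 -0.14713346  0.1425    ]
 [ 0.38542708 -0.24093347  0.1425    ]]
[[ 0.4281297   0.24854092  0.094     ]
 [ 0.46357628  0.15240335  0.094     ]
 [ 0.45867451 -0.14421428  0.094     ]
 [ 0.42912419 -0.24641676  0.094     ]]
[-0.0806177  -0.167541    0.23195699 -0.10278008] [0.04480659 0.04422612 0.04453836 0.04589161]
```

```bash
cat >> h.py <<'E'
MID=np.array([.6010,-.0010]);YAW=.085
def st(x,y): # stand xy -> world xy
    c,s=np.cos(YAW),np.sin(YAW);return MID+[c*x-s*y,s*x+c*y]
def plan(x,y,z,psi):
    s=observe();q=s["tool_rot"];R=Ro.from_quat(q[[1,2,3,0]])
    ph=psi+np.pi/2;T=Ro.from_matrix(np.array([[np.cos(ph),np.sin(ph),0],[np.sin(ph),-np.cos(ph),0],[0,0,-1]]).T)
    T=Ro.from_matrix(np.column_stack([[np.cos(ph),np.sin(ph),0],[np.sin(ph),-np.cos(ph),0],[0,0,-1]]))
    rv=(R.inv()*T).as_rotvec();sh=T.inv().apply(np.array([x,y,z])-s["position"])*100
    print("t",round(s["clock"],2),"pos",s["position"].round(4),"turn",rv.round(3),"then shift cm",sh.round(2),"F",s["wrist_force"].round(1),"gap",round(s["finger_gap"],4))
E
sed -i '/^    ph=.*;T=Ro.from_matrix(np.array/s/;T=.*//' h.py
python3 -c "
from h import *
plan(.212,-.693,.30,-.1);plan(.384,-.241,.30,-.1)"
```

```text
t 0.4 pos [ 0.212  -0.6932  0.2311] turn [-0.    -0.    -1.174] then shift cm [ 0.02 -0.   -6.89] F [ 0.6 -0.7 -0.9] gap 0.085
t 0.4 pos [ 0.212  -0.6932  0.2311] turn [-0.    -0.    -1.174] then shift cm [46.72 12.6  -6.89] F [ 0.6 -0.7 -0.9] gap 0.085
```

Request:
jog_arm:
  increments:
    - [[0,0,-2],[0,0,-0.117],0]
    - [[0,0,-2],[0,0,-0.117],0]
    - [[0,0,-2],[0,0,-0.117],0]
    - [[0,0,-1],[0,0,-0.117],0]
    - [[0,0,0],[0,0,-0.117],0]
    - [[0,0,0],[0,0,-0.117],0]
    - [[0,0,0],[0,0,-0.117],0]
    - [[0,0,0],[0,0,-0.117],0]
  newtons: 40

```text
clock: 1.07
position: [0.212, -0.6933, 0.3015]
tool_rot: [0.0, 0.814, 0.58, -0.0]
wrist_force: [-0.2, -0.1, -0.4]
finger_gap: 0.0855
gripper_force: 0.0
```

Request:
jog_arm:
  increments:
    - [[0,0,0],[0,0,-0.117],0]
    - [[0,0,0],[0,0,-0.117],0]
    - [[3.3,0.9,0],[0,0,0],0]
    - [[3.3,0.9,0],[0,0,0],0]
    - [[3.3,0.9,0],[0,0,0],0]
    - [[3.3,0.9,0],[0,0,0],0]
    - [[3.3,0.9,0],[0,0,0],0]
    - [[3.3,0.9,0],[0,0,0],0]

```text
clock: 1.73
position: [0.2865, -0.5004, 0.3014]
tool_rot: [0.0, 0.743, 0.669, -0.0]
wrist_force: [0.9, 0.3, -0.3]
finger_gap: 0.0856
gripper_force: 0.0
```

Request:
jog_arm:
  increments:
    - [[3.3,0.9,0],[0,0,0],0]
    - [[3.3,0.9,0],[0,0,0],0]
    - [[3.3,0.9,0],[0,0,0],0]
    - [[3.3,0.9,0],[0,0,0],0]
    - [[3.3,0.9,0],[0,0,0],0]
    - [[3.3,0.9,0],[0,0,0],0]
    - [[3.3,0.9,0],[0,0,0],0]
    - [[0,0,0],[0,0,0],0]

```text
clock: 2.4
position: [0.3753, -0.273, 0.302]
tool_rot: [0.0, 0.74, 0.672, 0.001]
wrist_force: [0.7, 0.3, -0.4]
finger_gap: 0.0852
gripper_force: 0.0
```

Run:
```python
from h import *
plan(.384,-.241,.175,-.1);plan(.384,-.241,.127,-.1)
d=snap("wrist","w1");print(-np.array(d["R"]).T@d["t"])
for p in[(.384,-.241,.161),(.384,-.241,.124)]:print(proj(d,p))
```

```text
t 2.4 pos [ 0.3753 -0.273   0.302 ] turn [ 0.002 -0.001  0.003] then shift cm [ 3.27  0.55 12.7 ] F [ 0.7  0.3 -0.4] gap 0.0852
t 2.4 pos [ 0.3753 -0.273   0.302 ] turn [ 0.002 -0.001  0.003] then shift cm [ 3.27  0.55 17.5 ] F [ 0.7  0.3 -0.4] gap 0.0852
[ 0.38155906 -0.20082955  0.44513727]
[[325.55572511 185.12624331]]
[[324.52528519 178.34893027]]
```

View pics/w1.png

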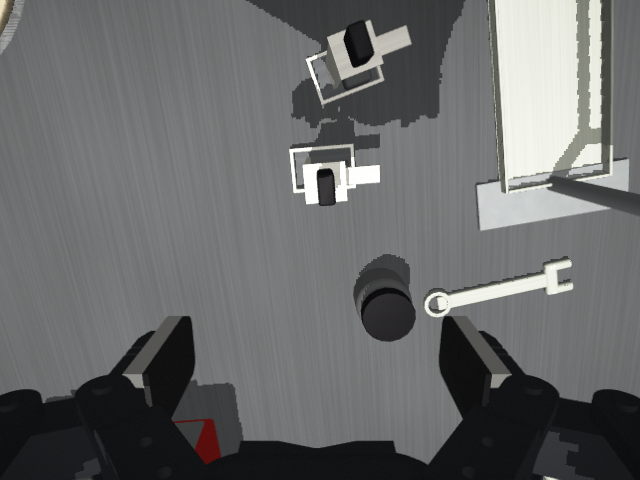

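The wrist picture shows carrier D's tab at (325,187), as predicted (325,185) and aligned with the gripper. C's tab is at (359,45).

Request:
jog_arm:
  increments:
    - [[1.6,0.2,1],[0,0,0],0]
    - [[1.7,0.3,2.5],[0,0,0],0]
    - [[0,0,2.5],[0,0,0],0]
    - [[0,0,2.5],[0,0,0],0]
    - [[0,0,2.5],[0,0,0],0]
    - [[0,0,2.5],[0,0,0],0]
    - [[0,0,2.5],[0,0,0],0]
    - [[0,0,1.2],[0,0,0],0]
  newtons: 40

```text
clock: 3.12
position: [0.3803, -0.2471, 0.1269]
tool_rot: [-0.001, 0.743, 0.669, -0.0]
wrist_force: [0.1, -1.2, 0.8]
finger_gap: 0.0858
gripper_force: 0.0
```

Request:
jog_arm:
  increments:
    - [[0,0,0],[0,0,0],0]
    - [[0,0,0],[0,0,0],1]
    - [[0,0,0],[0,0,0],1]
    - [[0,0,0],[0,0,0],1]
    - [[0,0,0],[0,0,0],1]
    - [[0,0,0],[0,0,0],1]
    - [[0,0,0],[0,0,0],1]
    - [[0,0,0],[0,0,0],1]

```text
clock: 3.78
position: [0.3816, -0.2468, 0.1297]
tool_rot: [0.001, 0.743, 0.669, 0.0]
wrist_force: [1.4, -0.4, 0.8]
finger_gap: 0.0117
gripper_force: 43.6
```

Run:
```python
from h import *
p=st(-.10,-.005);plan(*p,.265,YAW)
p=st(0,-.005);plan(*p,.265,YAW)
```

```text
t 3.78 pos [ 0.3816 -0.2468  0.1297] turn [ 0.001  0.001 -0.189] then shift cm [ 22.13  13.95 -13.53] F [ 1.4 -0.4  0.8] gap 0.0117
t 3.78 pos [ 0.3816 -0.2468  0.1297] turn [ 0.001  0.001 -0.189] then shift cm [ 22.13  23.95 -13.53] F [ 1.4 -0.4  0.8] gap 0.0117
```

Request:
jog_arm:
  increments:
    - [[0,0,-2.7],[0,0,0],1]
    - [[0,0,-2.7],[0,0,0],1]
    - [[0,0,-2.7],[0,0,0],1]
    - [[0,0,-2.7],[0,0,-0.095],1]
    - [[0,0,-2.7],[0,0,-0.095],1]
    - [[0,2.5,0],[0,0,0],1]
    - [[0,3,0],[0,0,0],1]
    - [[0,3,0],[0,0,0],1]

```text
clock: 4.45
position: [0.466, -0.2397, 0.2648]
tool_rot: [0.0, 0.677, 0.736, -0.0]
wrist_force: [0.5, -0.9, -3.1]
finger_gap: 0.0115
gripper_force: 42.9
```

Request:
jog_arm:
  increments:
    - [[0,3,0],[0,0,0],1]
    - [[0,3,0],[0,0,0],1]
    - [[0,1,0],[0,0,0],1]
    - [[3,0,0],[0,0,0],1]
    - [[3,0,0],[0,0,0],1]
    - [[3,0,0],[0,0,0],1]
    - [[3,0,0],[0,0,0],1]
    - [[3,0,0],[0,0,0],1]

```text
clock: 5.12
position: [0.5216, -0.0826, 0.2638]
tool_rot: [-0.001, 0.676, 0.737, -0.001]
wrist_force: [1.4, 0.8, -3.5]
finger_gap: 0.0114
gripper_force: 42.9
```

Request:
jog_arm:
  increments:
    - [[3,0,0],[0,0,0],1]
    - [[2.5,0,0],[0,0,0],1]
    - [[1.6,0,0],[0,0,0],1]
    - [[0,0,0],[0,0,0],1]
    - [[0,0,0],[0,0,0],1]

```text
clock: 5.53
position: [0.516, -0.0123, 0.264]
tool_rot: [-0.0, 0.675, 0.738, -0.0]
wrist_force: [-0.8, -0.9, -3.2]
finger_gap: 0.0113
gripper_force: 42.9
```

Run:
```python
from h import *
p=st(0,-.005);plan(*p,.265,YAW)
d=snap("top");e=snap("side")
a=d["pixels"][150:310,210:450];b=e["pixels"][170:420,200:460]
a=cv2.resize(a,None,fx=1.7,fy=1.7,interpolation=2);b=cv2.resize(b,None,fx=1.5,fy=1.5,interpolation=2)
im=np.zeros((max(a.shape[0],b.shape[0]),a.shape[1]+b.shape[1],3),np.uint8);im[:a.shape[0],:a.shape[1]]=a;im[:b.shape[0],a.shape[1]:]=b
cv2.imwrite("pics/h1.png",im[:,:,::-1]);print(im.shape)
```

```text
t 5.53 pos [ 0.516  -0.0123  0.264 ] turn [-0.001  0.     0.003] then shift cm [-0.1   8.57 -0.1 ] F [-0.8 -0.9 -3.2] gap 0.0113
(375, 798, 3)
```

View pics/h1.png

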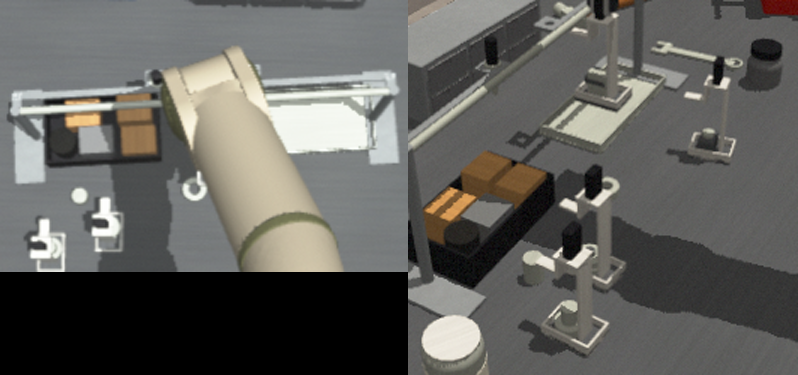

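The view shows the carrier held upright just short of the rail. The other three stand untouched.

Request:
jog_arm:
  increments:
    - [[0,2.5,0],[0,0,0],1]
    - [[0,3,0],[0,0,0],1]
    - [[0,3,0],[0,0,0],1]
    - [[0,0.1,0],[0,0,0],1]
    - [[0,0,0],[0,0,0],1]
    - [[0,0,1],[0,0,0],1]
    - [[0,0,1],[0,0,0],1]
    - [[0,0,0],[0,0,0],1]

```text
clock: 6.3
position: [0.6001, -0.0066, 0.2418]
tool_rot: [-0.001, 0.676, 0.737, -0.002]
wrist_force: [-1.1, 0.5, -3.6]
finger_gap: 0.0112
gripper_force: 42.9
```

Request:
jog_arm:
  increments:
    - [[0,0,1],[0,0,0],1]
    - [[0,0,0],[0,0,0],1]
    - [[0,0,0],[0,0,0],1]

```text
clock: 6.55
position: [0.6019, -0.0057, 0.2337]
tool_rot: [-0.0, 0.676, 0.737, -0.0]
wrist_force: [0.2, -0.2, -4.7]
finger_gap: 0.0114
gripper_force: 42.9
```

Run:
```python
from h import *
p=st(0,-.005);plan(*p,.2157,YAW)
e=snap("side");p=proj(e,[[*st(0,0),.2]])[0];print(p)
p=p.astype(int);crop(e,p[0]-80,p[1]-60,p[0]+80,p[1]+60,4,"h2")
```

```text
t 6.55 pos [ 0.6019 -0.0057  0.2337] turn [-0.001  0.     0.001] then shift cm [-0.02 -0.05  1.8 ] F [ 0.2 -0.2 -4.7] gap 0.0114
[291.68163129 198.63480601]
```

View pics/h2.png

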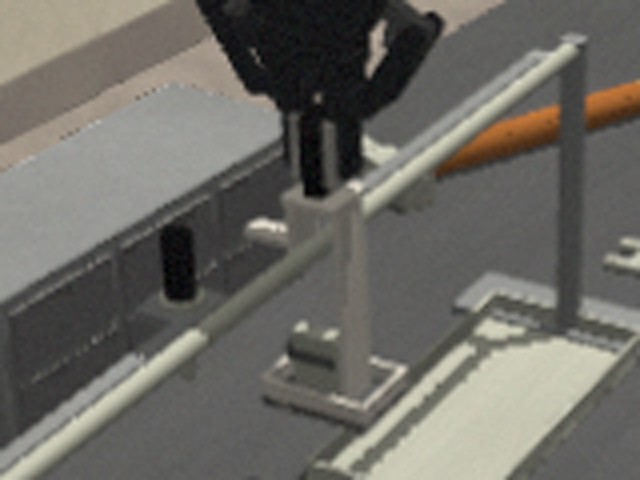

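The side crop shows the rail between lip and strip, inside the hook. I'll lower to seat.

Request:
jog_arm:
  increments:
    - [[0,0,0.6],[0,0,0],1]
    - [[0,0,0.6],[0,0,0],1]
    - [[0,0,0.4],[0,0,0],1]
    - [[0,0,0],[0,0,0],1]
    - [[0,0,0.1],[0,0,0],1]
    - [[0,0,0],[0,0,0],1]
    - [[0,0,0],[0,0,0],1]

```text
clock: 7.18
position: [0.6026, -0.0055, 0.2174]
tool_rot: [0.0, 0.676, 0.737, 0.0]
wrist_force: [0.8, 0.2, -3.3]
finger_gap: 0.0113
gripper_force: 42.9
```

Run:
```python
from h import *
p=st(0,-.245);plan(*p,.2157,YAW)
```

```text
t 7.18 pos [ 0.6026 -0.0055  0.2174] turn [0.    0.    0.001] then shift cm [-24.04  -0.12   0.17] F [ 0.8  0.2 -3.3] gap 0.0113
```

Request:
jog_arm:
  increments:
    - [[0,0,0.1],[0,0,0],1]
    - [[-1,0,0],[0,0,0],1]
    - [[-1.5,0,0],[0,0,0],1]
    - [[-1.5,0,0],[0,0,0],1]
    - [[-1.5,0,0],[0,0,0],1]
    - [[-1.5,0,0],[0,0,0],1]
    - [[-1,0,0],[0,0,0],1]
    - [[0,0,0],[0,0,0],1]

```text
clock: 7.85
position: [0.6093, -0.0889, 0.216]
tool_rot: [0.0, 0.677, 0.736, -0.001]
wrist_force: [0.5, -0.4, -3.7]
finger_gap: 0.0115
gripper_force: 42.9
```

Run:
```python
from h import *
p=st(0,-.245);plan(*p,.2157,YAW);print(observe()["wrist_torque"])
```

```text
t 7.85 pos [ 0.6093 -0.0889  0.216 ] turn [-0.001  0.001 -0.003] then shift cm [-15.67  -0.08   0.03] F [ 0.5 -0.4 -3.7] gap 0.0115
[-0.09264327 -0.02360929 -0.03011577]
```

Request:
jog_arm:
  increments:
    - [[-2,0,0],[0,0,0],1]
    - [[-2,0,0],[0,0,0],1]
    - [[-2,0,0],[0,0,0],1]
    - [[-2,0,0],[0,0,0],1]
    - [[-2,0,0],[0,0,0],1]
    - [[-2,0,0],[0,0,0],1]
    - [[-2,0,0],[0,0,0],1]
    - [[-1.3,0,0],[0,0,0],1]

```text
clock: 8.52
position: [0.6225, -0.2394, 0.2161]
tool_rot: [0.0, 0.676, 0.737, -0.0]
wrist_force: [0.7, 0.2, -3.1]
finger_gap: 0.0111
gripper_force: 42.9
```

Request:
jog_arm:
  increments:
    - [[0,0,0],[0,0,0],1]
    - [[0,0,0.05],[0,0,0],1]
    - [[0,0,0],[0,0,0],0.75]
    - [[0,0,0],[0,0,0],0.75]
    - [[0,0,0],[0,0,0],0.5]
    - [[0,0,0],[0,0,0],0.5]
    - [[0,0,0],[0,0,0],0.5]

```text
clock: 9.1
position: [0.6227, -0.2371, 0.2161]
tool_rot: [0.0, 0.676, 0.737, 0.0]
wrist_force: [-0.6, -0.6, 0.7]
finger_gap: 0.0428
gripper_force: 0.0
```

Request:
jog_arm:
  increments:
    - [[0,0,-1],[0,0,0],0.5]
    - [[0,0,-2.5],[0,0,0],0.5]
    - [[0,0,-3],[0,0,0],0]
    - [[0,0,-3],[0,0,0],0]
    - [[0,0,-1],[0,0,0],0]
    - [[0,0,0],[0,0,0],0]

```text
clock: 9.6
position: [0.6239, -0.2377, 0.3249]
tool_rot: [0.003, 0.676, 0.737, 0.001]
wrist_force: [1.1, -0.3, -0.4]
finger_gap: 0.0855
gripper_force: 0.0
```

Run:
```python
from h import *
p=st(0,-.245);plan(*p,.2157,YAW)
plan(.414,-.149,.30,.23)
e=snap("side");d=snap("top")
a=e["pixels"][130:420,240:480];b=d["pixels"][150:310,210:450]
a=cv2.resize(a,None,fx=1.7,fy=1.7,interpolation=2);b=cv2.resize(b,None,fx=1.6,fy=1.6,interpolation=2)
im=np.zeros((max(a.shape[0],b.shape[0]),a.shape[1]+b.shape[1],3),np.uint8);im[:a.shape[0],:a.shape[1]]=a;im[:b.shape[0],a.shape[1]:]=b
cv2.imwrite("pics/h3.png",im[:,:,::-1]);print(im.shape)
```

```text
t 9.6 pos [ 0.6239 -0.2377  0.3249] turn [0.005 0.002 0.001] then shift cm [-0.73 -0.27 10.92] F [ 1.1 -0.3 -0.4] gap 0.0855
t 9.6 pos [ 0.6239 -0.2377  0.3249] turn [ 0.005  0.003 -0.144] then shift cm [ 13.42 -18.41   2.49] F [ 1.1 -0.3 -0.4] gap 0.0855
(493, 792, 3)
```

View pics/h3.png

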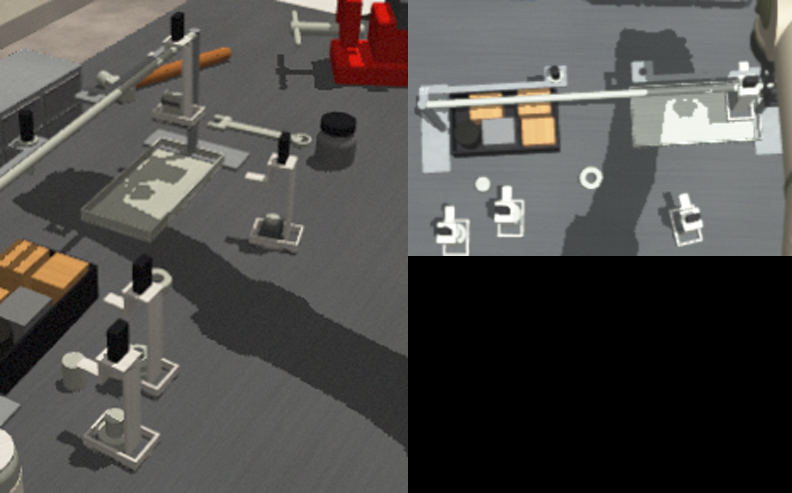

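D hangs near the right post (177,30 in the crop). The other carriers are where they were. Next is C.

Request:
jog_arm:
  increments:
    - [[0,-2,0],[0,0,-0.072],0]
    - [[0,-2,0],[0,0,-0.072],0]
    - [[1.5,-3,0.4],[0,0,0],0]
    - [[2,-3,0.4],[0,0,0],0]
    - [[2,-3,0.4],[0,0,0],0]
    - [[2,-3,0.4],[0,0,0],0]
    - [[2,-2.3,0.4],[0,0,0],0]
    - [[0,0,0],[0,0,0],0]

```text
clock: 10.37
position: [0.4152, -0.1804, 0.2987]
tool_rot: [-0.003, 0.621, 0.784, -0.002]
wrist_force: [-0.6, -0.6, -0.7]
finger_gap: 0.0851
gripper_force: 0.0
```

```bash
cat >> h.py <<'E'
def wtab(g,psi,z=.1427,r=45):
    d=snap("wrist");p=proj(d,[[g[0],g[1],z]])[0].astype(int)
    y0,x0=max(p[1]-r,0),max(p[0]-r,0)
    w=d["pixels"][y0:p[1]+r,x0:p[0]+r].max(2)
    n,l,s,c=cv2.connectedComponentsWithStats((w<32).astype(np.uint8));i=1+s[1:,4].argmax()
    q=c[i]+[x0,y0];X=plane(d,[q],z)[0]
    pts=np.argwhere(l==i)[:,::-1]+[x0,y0]
    bx=cv2.boxPoints(cv2.minAreaRect(plane(d,pts,z)[:,:2].astype(np.float32)*1000))
    e=bx-np.roll(bx,1,0);k=e[np.linalg.norm(e,axis=1).argmax()]
    print("guess px",p,"blob",q.round(1),s[i,4],"world",X.round(4),"yaw of long side-90deg",round((np.arctan2(k[1],k[0])-np.pi/2+np.pi/2)%np.pi-np.pi/2,3))
    plan(X[0],X[1],.128,psi);return d
E
python3 - <<'E'
from h import *
d=wtab((.414,-.149),.23)
cv2.imwrite("pics/w2.png",d["pixels"][:,:,::-1])
E
```

```text
guess px [327 185] blob [326.1 186.3] 359 world [ 0.4135 -0.1499  0.1427] yaw of long side-90deg 0.243
t 10.42 pos [ 0.4185 -0.1818  0.2996] turn [-0.004 -0.001  0.   ] then shift cm [ 3.22  0.24 17.16] F [ 1.  -1.  -0.4] gap 0.0852
```

Request:
jog_arm:
  increments:
    - [[1.6,0.1,1],[0,0,0],0]
    - [[1.6,0.1,2.5],[0,0,0],0]
    - [[0,0,2.5],[0,0,0],0]
    - [[0,0,2.5],[0,0,0],0]
    - [[0,0,2.5],[0,0,0],0]
    - [[0,0,2.5],[0,0,0],0]
    - [[0,0,2.5],[0,0,0],0]
    - [[0,0,1],[0,0,0],0]

```text
clock: 11.08
position: [0.4161, -0.1507, 0.1273]
tool_rot: [-0.002, 0.621, 0.784, -0.0]
wrist_force: [-0.6, -0.1, 1.3]
finger_gap: 0.0853
gripper_force: 0.0
```

Request:
jog_arm:
  increments:
    - [[0,0,0],[0,0,0],0]
    - [[0,0,0],[0,0,0],1]
    - [[0,0,0],[0,0,0],1]
    - [[0,0,0],[0,0,0],1]
    - [[0,0,0],[0,0,0],1]
    - [[0,0,0],[0,0,0],1]
    - [[0,0,0],[0,0,0],1]
    - [[0,0,0],[0,0,0],1]

```text
clock: 11.75
position: [0.4164, -0.1512, 0.131]
tool_rot: [0.0, 0.621, 0.783, -0.0]
wrist_force: [-0.1, -0.2, -3.5]
finger_gap: 0.0113
gripper_force: 40.6
```

Run:
```python
from h import *
p=st(-.085,-.005);plan(*p,.265,YAW)
```

```text
t 11.75 pos [ 0.4164 -0.1512  0.131 ] turn [0.    0.    0.145] then shift cm [ 12.9   11.17 -13.4 ] F [-0.1 -0.2 -3.5] gap 0.0113
```

Request:
jog_arm:
  increments:
    - [[0,0,-2.7],[0,0,0],1]
    - [[0,0,-2.7],[0,0,0],1]
    - [[0,0,-2.7],[0,0,0],1]
    - [[0,0,-2.7],[0,0,0.073],1]
    - [[0,0,-2.7],[0,0,0.072],1]
    - [[2,2,0],[0,0,0],1]
    - [[2.5,2,0],[0,0,0],1]
    - [[2.5,2,0],[0,0,0],1]

```text
clock: 12.42
position: [0.4706, -0.0762, 0.2663]
tool_rot: [0.001, 0.678, 0.735, -0.0]
wrist_force: [-0.3, -1.2, -4.3]
finger_gap: 0.0116
gripper_force: 40.7
```

Request:
jog_arm:
  increments:
    - [[2.5,2,0],[0,0,0],1]
    - [[2.4,2,0],[0,0,0],1]
    - [[1,2.5,0],[0,0,0],1]
    - [[0,2.5,0],[0,0,0],1]
    - [[0,2.5,0],[0,0,0],1]
    - [[0,2.1,0],[0,0,0],1]
    - [[0,0,0],[0,0,0],1]
    - [[0,0,0],[0,0,0],1]

```text
clock: 13.08
position: [0.6009, -0.0057, 0.2648]
tool_rot: [-0.001, 0.676, 0.737, -0.0]
wrist_force: [-0.5, -0.1, -2.6]
finger_gap: 0.0113
gripper_force: 40.7
```

Run:
```python
from h import *
p=st(0,-.005);plan(*p,.217,YAW)
```

```text
t 13.08 pos [ 0.6009 -0.0057  0.2648] turn [-0.002 -0.001  0.   ] then shift cm [-0.03  0.05  4.78] F [-0.5 -0.1 -2.6] gap 0.0113
```

Aligned over the gap; lower it and check.

Request:
jog_arm:
  increments:
    - [[0,0,1],[0,0,0],1]
    - [[0,0,1],[0,0,0],1]
    - [[0,0,1],[0,0,0],1]
    - [[0,0,0],[0,0,0],1]
    - [[0,0,0.8],[0,0,0],1]
    - [[0,0,0.7],[0,0,0],1]
    - [[0,0,0],[0,0,0],1]
    - [[0,0,0],[0,0,0],1]

```text
clock: 13.75
position: [0.6006, -0.0059, 0.2203]
tool_rot: [-0.0, 0.676, 0.737, -0.0]
wrist_force: [0.1, -0.8, -3.9]
finger_gap: 0.0113
gripper_force: 40.7
```

Request:
jog_arm:
  increments:
    - [[0,0,0.1],[0,0,0],1]
    - [[0,0,0.1],[0,0,0],1]
    - [[0,0,0],[0,0,0],1]
    - [[0,0,0],[0,0,0],1]

```text
clock: 14.08
position: [0.6009, -0.0059, 0.2189]
tool_rot: [0.0, 0.676, 0.736, 0.0]
wrist_force: [0.6, 1.1, -2.9]
finger_gap: 0.0114
gripper_force: 40.7
```

Run:
```python
from h import *
p=st(0,-.2);plan(*p,.217,YAW)
e=snap("side");p=proj(e,[[*st(0,0),.2]])[0]
p=p.astype(int);crop(e,p[0]-60,p[1]-50,p[0]+80,p[1]+60,4,"h4")
```

```text
t 14.08 pos [ 0.6009 -0.0059  0.2189] turn [ 0.  0. -0.] then shift cm [-19.51   0.05   0.19] F [ 0.6  1.1 -2.9] gap 0.0114
```

Request:
jog_arm:
  increments:
    - [[0,0,0.2],[0,0,0],1]
    - [[0,0,0],[0,0,0],1]
    - [[-1,0,0],[0,0,0],1]
    - [[-1.5,0,0],[0,0,0],1]
    - [[-2,0,0],[0,0,0],1]
    - [[-2,0,0],[0,0,0],1]
    - [[-2,0,0],[0,0,0],1]
    - [[0,0,0],[0,0,0],1]

```text
clock: 14.8
position: [0.6087, -0.0966, 0.217]
tool_rot: [0.001, 0.678, 0.735, -0.001]
wrist_force: [0.5, -3.2, 1.9]
finger_gap: 0.0112
gripper_force: 41.5
```

Request:
jog_arm:
  increments:
    - [[-2,0,0],[0,0,0],1]
    - [[-2,0,0],[0,0,0],1]
    - [[-2,0,0],[0,0,0],1]
    - [[-2,0,0],[0,0,0],1]
    - [[-2,0,0],[0,0,0],1]
    - [[-1,0,0],[0,0,0],1]
    - [[0,0,0],[0,0,0],1]
    - [[0,0,0],[0,0,0],1]

```text
clock: 15.47
position: [0.6175, -0.2008, 0.2169]
tool_rot: [0.0, 0.677, 0.736, -0.0]
wrist_force: [0.7, -0.5, 0.9]
finger_gap: 0.0111
gripper_force: 41.4
```

Run:
```python
from h import *
p=st(0,-.2);plan(*p,.217,YAW)
```

```text
t 15.47 pos [ 0.6175 -0.2008  0.2169] turn [ 0.     0.001 -0.001] then shift cm [ 0.05  0.06 -0.01] F [ 0.7 -0.5  0.9] gap 0.0111
```

Request:
jog_arm:
  increments:
    - [[0,0,0],[0,0,0],0.75]
    - [[0,0,0],[0,0,0],0.5]
    - [[0,0,0],[0,0,0],0.5]
    - [[0,0,0],[0,0,0],0.5]
    - [[0,0,-1],[0,0,0],0.5]
    - [[0,0,-2.5],[0,0,0],0.5]
    - [[0,0,-3],[0,0,0],0]
    - [[0,0,-3],[0,0,0],0]

```text
clock: 16.13
position: [0.6172, -0.1996, 0.3132]
tool_rot: [-0.001, 0.676, 0.737, -0.0]
wrist_force: [0.8, -0.6, 0.4]
finger_gap: 0.0654
gripper_force: 0.0
```

Run:
```python
from h import *
plan(.419,.128,.30,-.17)
e=snap("side");d=snap("top")
a=e["pixels"][130:420,240:480];b=d["pixels"][150:310,210:450]
a=cv2.resize(a,None,fx=1.7,fy=1.7,interpolation=2);b=cv2.resize(b,None,fx=1.6,fy=1.6,interpolation=2)
im=np.zeros((max(a.shape[0],b.shape[0]),a.shape[1]+b.shape[1],3),np.uint8);im[:a.shape[0],:a.shape[1]]=a;im[:b.shape[0],a.shape[1]:]=b
cv2.imwrite("pics/h5.png",im[:,:,::-1])
```

```text
t 16.13 pos [ 0.6172 -0.1996  0.3132] turn [-0.001 -0.001  0.256] then shift cm [ 28.94 -25.07   1.32] F [ 0.8 -0.6  0.4] gap 0.0654
```

View pics/h5.png

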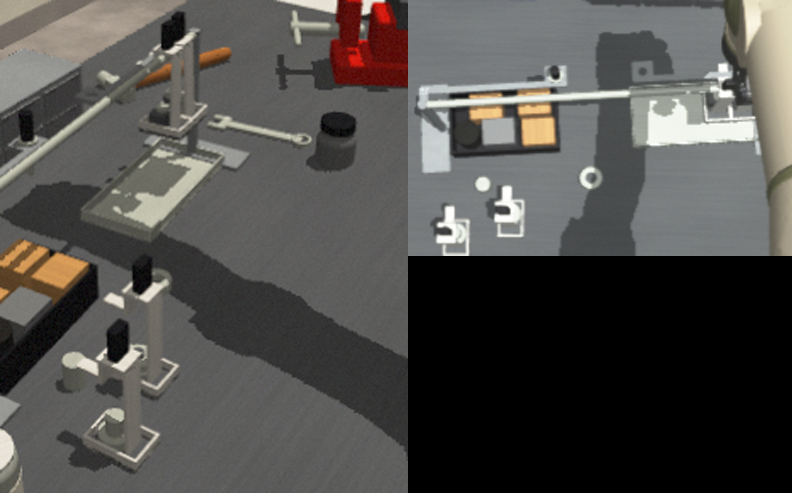

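Two carriers hang side by side over the tray. A and B stand unmoved. Next is B.

Request:
jog_arm:
  increments:
    - [[0,0,0],[0,0,0.085],0]
    - [[0,0,0],[0,0,0.085],0]
    - [[0,0,0],[0,0,0.085],0]
    - [[2.6,-2.3,0],[0,0,0],0]
    - [[2.6,-2.3,0],[0,0,0],0]
    - [[2.6,-2.3,0],[0,0,0],0]
    - [[2.6,-2.3,0],[0,0,0],0]
    - [[2.6,-2.3,0],[0,0,0],0]

```text
clock: 16.9
position: [0.5249, -0.0511, 0.312]
tool_rot: [0.0, 0.765, 0.645, -0.0]
wrist_force: [-0.7, 1.6, 0.8]
finger_gap: 0.0853
gripper_force: 0.0
```

Request:
jog_arm:
  increments:
    - [[2.6,-2.3,0.2],[0,0,0],0]
    - [[2.6,-2.3,0.2],[0,0,0],0]
    - [[2.6,-2.3,0.2],[0,0,0],0]
    - [[2.6,-2.2,0.3],[0,0,0],0]
    - [[2.6,-2.2,0.3],[0,0,0],0]
    - [[2.8,-2.2,0.3],[0,0,0],0]
    - [[0,0,0],[0,0,0],0]

```text
clock: 17.48
position: [0.4164, 0.1314, 0.2973]
tool_rot: [-0.0, 0.762, 0.647, 0.001]
wrist_force: [-0.6, -0.6, 0.3]
finger_gap: 0.0854
gripper_force: 0.0
```

Run:
```python
from h import *
d=wtab((.419,.158),-.17)
```

```text
guess px [315 190] blob [314.  194.9] 295 world [0.4177 0.1553 0.1427] yaw of long side-90deg 0.007
t 17.53 pos [0.418  0.1289 0.2973] turn [ 0.001 -0.     0.006] then shift cm [ 2.6  -0.48 16.93] F [-0.4  0.2  0.4] gap 0.0854
```

Request:
jog_arm:
  increments:
    - [[0,0,0],[0,0,-0.085],0]
    - [[0,0,0],[0,0,-0.085],0]
    - [[0,0,0],[0,0,0],0]
    - [[0,0,0],[0,0,0],0]

```text
clock: 17.87
position: [0.4201, 0.1253, 0.2968]
tool_rot: [0.0, 0.708, 0.706, -0.0]
wrist_force: [0.2, -0.1, -0.2]
finger_gap: 0.0856
gripper_force: 0.0
```

Run:
```python
from h import *
d=wtab((.418,.156),0)
crop(d,200,60,450,260,3,"w3")
```

```text
guess px [314 185] blob [314.2 187.1] 257 world [0.4179 0.1546 0.1427] yaw of long side-90deg -0.003
t 17.92 pos [0.4201 0.1254 0.2968] turn [-0.     0.    -0.004] then shift cm [ 2.93 -0.21 16.88] F [-0.8 -0.8 -0.1] gap 0.0854
```

View pics/w3.png

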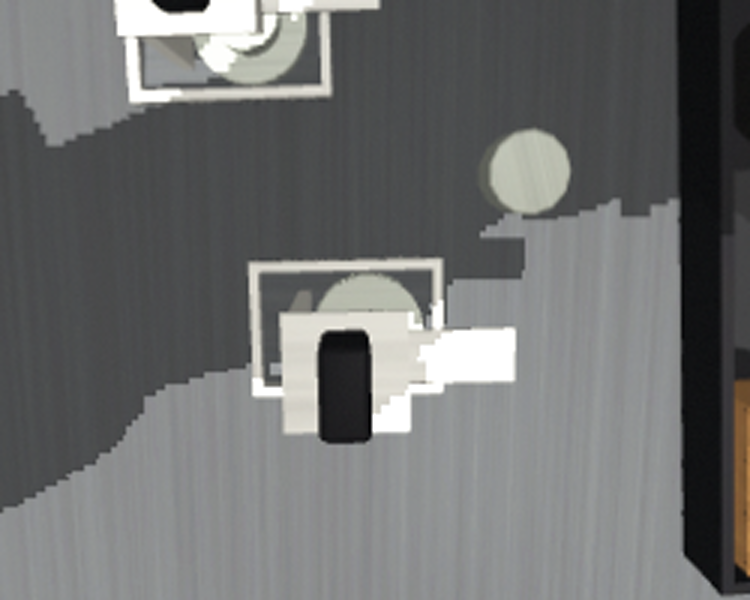

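B's tab is at crop (345,387) and squarely aligned with the gripper.

Request:
jog_arm:
  increments:
    - [[1.5,-0.1,1],[0,0,0],0]
    - [[1.4,-0.1,2.5],[0,0,0],0]
    - [[0,0,2.5],[0,0,0],0]
    - [[0,0,2.5],[0,0,0],0]
    - [[0,0,2.5],[0,0,0],0]
    - [[0,0,2.5],[0,0,0],0]
    - [[0,0,2.5],[0,0,0],0]
    - [[0,0,0.8],[0,0,0],0]

```text
clock: 18.58
position: [0.4168, 0.1542, 0.1262]
tool_rot: [-0.001, 0.708, 0.706, -0.002]
wrist_force: [-0.1, -0.6, -0.7]
finger_gap: 0.0853
gripper_force: 0.0
```

Request:
jog_arm:
  increments:
    - [[0,0,0],[0,0,0],0]
    - [[0,0,0],[0,0,0],1]
    - [[0,0,0],[0,0,0],1]
    - [[0,0,0],[0,0,0],1]
    - [[0,0,0],[0,0,0],1]
    - [[0,0,0],[0,0,0],1]
    - [[0,0,0],[0,0,0],1]
    - [[0,0,0],[0,0,0],1]

```text
clock: 19.25
position: [0.4184, 0.1549, 0.1293]
tool_rot: [0.0, 0.707, 0.707, 0.001]
wrist_force: [1.2, -2.3, 6.9]
finger_gap: 0.0112
gripper_force: 40.5
```

Run:
```python
from h import *
p=st(-.085,-.005);plan(*p,.265,YAW)
```

```text
t 19.25 pos [0.4184 0.1549 0.1293] turn [ 0.001 -0.    -0.085] then shift cm [-17.58   8.37 -13.57] F [ 1.2 -2.3  6.9] gap 0.0112
```

Request:
jog_arm:
  increments:
    - [[0,0,-2],[0,0,0],1]
    - [[0,0,-2.7],[0,0,0],1]
    - [[0,0,-2.9],[0,0,0],1]
    - [[0,0,-2.9],[0,0,-0.085],1]
    - [[0,0,-2.9],[0,0,0],1]
    - [[-2,1,0],[0,0,0],1]
    - [[-2.6,1.2,0],[0,0,0],1]
    - [[-2.6,1.2,0],[0,0,0],1]

```text
clock: 19.92
position: [0.4576, 0.0852, 0.2631]
tool_rot: [0.0, 0.676, 0.737, -0.0]
wrist_force: [0.3, -0.0, -5.6]
finger_gap: 0.0113
gripper_force: 40.1
```

Request:
jog_arm:
  increments:
    - [[-2.6,1.2,0],[0,0,0],1]
    - [[-2.6,1.2,0],[0,0,0],1]
    - [[-2.6,1.3,0],[0,0,0],1]
    - [[-2.6,1.3,0],[0,0,0],1]
    - [[0,2.5,0],[0,0,0],1]
    - [[0,3,0],[0,0,0],1]
    - [[0,3,0],[0,0,0],1]
    - [[0,0,0],[0,0,0],1]

```text
clock: 20.58
position: [0.6054, -0.006, 0.2618]
tool_rot: [-0.0, 0.677, 0.736, 0.001]
wrist_force: [2.2, 0.0, -4.7]
finger_gap: 0.0117
gripper_force: 40.0
```

Run:
```python
from h import *
p=st(0,-.005);plan(*p,.2157,YAW)
```

```text
t 20.58 pos [ 0.6054 -0.006   0.2618] turn [ 0.002 -0.002 -0.001] then shift cm [ 0.04 -0.39  4.61] F [ 2.2  0.  -4.7] gap 0.0117
```

Request:
jog_arm:
  increments:
    - [[0,-0.3,0],[0,0,0],1]
    - [[0,0,0],[0,0,0],1]
    - [[0,0,0],[0,0,0],1]

```text
clock: 20.83
position: [0.5964, -0.0064, 0.2624]
tool_rot: [-0.0, 0.676, 0.737, -0.001]
wrist_force: [0.3, 0.2, -4.0]
finger_gap: 0.0111
gripper_force: 40.1
```

Run:
```python
from h import *
p=st(0,-.005);plan(*p,.2157,YAW)
```

```text
t 20.83 pos [ 0.5964 -0.0064  0.2624] turn [-0.002  0.     0.   ] then shift cm [0.   0.51 4.67] F [ 0.3  0.2 -4. ] gap 0.0111
```

It was overshoot, so I'll restore it and lower.

Request:
jog_arm:
  increments:
    - [[0,0.3,0],[0,0,0],1]
    - [[0,0,0],[0,0,0],1]
    - [[0,0,0],[0,0,0],1]
    - [[0,0,1],[0,0,0],1]
    - [[0,0,1],[0,0,0],1]
    - [[0,0,1],[0,0,0],1]
    - [[0,0,0],[0,0,0],1]
    - [[0,0,0],[0,0,0],1]

```text
clock: 21.5
position: [0.6005, -0.0061, 0.2315]
tool_rot: [-0.001, 0.676, 0.737, -0.001]
wrist_force: [-0.0, 0.2, -4.9]
finger_gap: 0.0112
gripper_force: 40.1
```

Run:
```python
from h import *
p=st(0,-.005);plan(*p,.2157,YAW)
```

```text
t 21.5 pos [ 0.6005 -0.0061  0.2315] turn [-0.002 -0.     0.   ] then shift cm [0.01 0.1  1.58] F [-0.   0.2 -4.9] gap 0.0112
```

Request:
jog_arm:
  increments:
    - [[0,0,0.7],[0,0,0],1]
    - [[0,0,0.5],[0,0,0],1]
    - [[0,0,0.2],[0,0,0],1]
    - [[0,0,0],[0,0,0],1]
    - [[0,0,0.1],[0,0,0],1]
    - [[0,0,0],[0,0,0],1]
    - [[0,0,0],[0,0,0],1]

```text
clock: 22.08
position: [0.6012, -0.006, 0.2179]
tool_rot: [0.0, 0.676, 0.737, 0.0]
wrist_force: [0.2, 0.8, -5.0]
finger_gap: 0.0117
gripper_force: 40.1
```

Run:
```python
from h import *
p=st(0,-.152);plan(*p,.2157,YAW)
```

```text
t 22.08 pos [ 0.6012 -0.006   0.2179] turn [0. 0. 0.] then shift cm [-14.7    0.02   0.22] F [ 0.2  0.8 -5. ] gap 0.0117
```

Request:
jog_arm:
  increments:
    - [[0,0,0.15],[0,0,0],1]
    - [[0,0,0],[0,0,0],1]
    - [[-1,0,0],[0,0,0],1]
    - [[-1.5,0,0],[0,0,0],1]
    - [[-2,0,0],[0,0,0],1]
    - [[-2,0,0],[0,0,0],1]
    - [[-2,0,0],[0,0,0],1]
    - [[0,0,0],[0,0,0],1]

```text
clock: 22.75
position: [0.6083, -0.0973, 0.2158]
tool_rot: [0.001, 0.679, 0.734, -0.002]
wrist_force: [-0.3, -0.7, -4.9]
finger_gap: 0.0111
gripper_force: 40.1
```

Request:
jog_arm:
  increments:
    - [[-2,0,0],[0,0,0],1]
    - [[-2,0,0],[0,0,0],1]
    - [[-1.5,0,0],[0,0,0],1]
    - [[-0.7,0,0],[0,0,0],1]
    - [[0,0,0],[0,0,0],1]
    - [[0,0,0],[0,0,0],1]

```text
clock: 23.25
position: [0.6135, -0.1521, 0.2162]
tool_rot: [-0.0, 0.677, 0.736, 0.0]
wrist_force: [-0.5, 0.5, -3.7]
finger_gap: 0.0117
gripper_force: 40.0
```

Run:
```python
from h import *
p=st(0,-.152);plan(*p,.2157,YAW)
```

```text
t 23.25 pos [ 0.6135 -0.1521  0.2162] turn [-0.    -0.001 -0.   ] then shift cm [-0.04  0.04  0.05] F [-0.5  0.5 -3.7] gap 0.0117
```

Release and go for A at (.382,.251).

Request:
jog_arm:
  increments:
    - [[0,0,0.05],[0,0,0],1]
    - [[0,0,0],[0,0,0],0.75]
    - [[0,0,0],[0,0,0],0.5]
    - [[0,0,0],[0,0,0],0.5]
    - [[0,0,-1],[0,0,0],0.5]
    - [[0,0,-2.5],[0,0,0],0.5]
    - [[0,0,-3],[0,0,0],0]
    - [[0,0,-2.5],[0,0,0],0]

```text
clock: 23.92
position: [0.6139, -0.1521, 0.3083]
tool_rot: [0.0, 0.676, 0.737, 0.0]
wrist_force: [1.0, 0.0, -0.2]
finger_gap: 0.0656
gripper_force: 0.0
```

Run:
```python
from h import *
plan(.383,.22,.30,0)
```

```text
t 23.92 pos [ 0.6139 -0.1521  0.3083] turn [ 0.001 -0.     0.086] then shift cm [ 37.21 -23.09   0.83] F [ 1.   0.  -0.2] gap 0.0656
```

Request:
jog_arm:
  increments:
    - [[0,0,0],[0,0,0.086],0]
    - [[2,-1.2,0],[0,0,0],0]
    - [[2.8,-1.8,0],[0,0,0],0]
    - [[2.8,-1.8,0],[0,0,0],0]
    - [[2.8,-1.8,0],[0,0,0],0]
    - [[2.8,-1.8,0],[0,0,0],0]
    - [[2.8,-1.8,0],[0,0,0],0]
    - [[2.8,-1.8,0.1],[0,0,0],0]

```text
clock: 24.58
position: [0.493, 0.0371, 0.3059]
tool_rot: [0.001, 0.707, 0.707, 0.0]
wrist_force: [-0.0, 1.2, -0.6]
finger_gap: 0.0853
gripper_force: 0.0
```

Request:
jog_arm:
  increments:
    - [[2.8,-1.8,0.1],[0,0,0],0]
    - [[2.8,-1.7,0.1],[0,0,0],0]
    - [[2.8,-1.7,0.1],[0,0,0],0]
    - [[2.8,-1.7,0.1],[0,0,0],0]
    - [[2.8,-1.7,0.1],[0,0,0],0]
    - [[2.4,-1.5,0.1],[0,0,0],0]
    - [[0,0,0],[0,0,0],0]
    - [[0,0,0],[0,0,0],0]

```text
clock: 25.25
position: [0.3922, 0.2012, 0.2997]
tool_rot: [0.0, 0.706, 0.708, 0.001]
wrist_force: [0.2, -0.2, -0.7]
finger_gap: 0.0856
gripper_force: 0.0
```

Run:
```python
from h import *
d=wtab((.382,.251),0)
e=snap("side")
a=cv2.resize(d["pixels"][60:280,180:460],None,fx=1.4,fy=1.4,interpolation=2);b=cv2.resize(e["pixels"][130:390,240:480],None,fx=1.65,fy=1.65,interpolation=2)
im=np.zeros((max(a.shape[0],b.shape[0]),a.shape[1]+b.shape[1],3),np.uint8);im[:a.shape[0],:a.shape[1]]=a;im[:b.shape[0],a.shape[1]:]=b
cv2.imwrite("pics/h6.png",im[:,:,::-1])
```

```text
guess px [302 157] blob [302.3 159.7] 167 world [0.3817 0.2495 0.1427] yaw of long side-90deg 0.003
t 25.3 pos [0.3929 0.2    0.2994] turn [0.001 0.    0.001] then shift cm [ 4.95 -1.13 17.14] F [ 0.6  0.8 -0.2] gap 0.0853
```

View pics/h6.png

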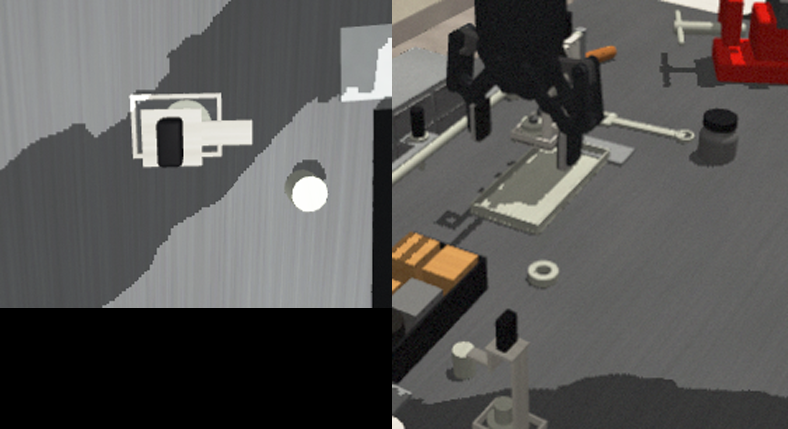

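A's tab is at (170,142) in the crop, square to the gripper. Descend and grip.

Request:
jog_arm:
  increments:
    - [[2.5,-0.6,1],[0,0,0],0]
    - [[2.4,-0.5,2.5],[0,0,0],0]
    - [[0,0,2.5],[0,0,0],0]
    - [[0,0,2.5],[0,0,0],0]
    - [[0,0,2.5],[0,0,0],0]
    - [[0,0,2.5],[0,0,0],0]
    - [[0,0,2.5],[0,0,0],0]
    - [[0,0,1],[0,0,0],0]

```text
clock: 26.02
position: [0.3821, 0.2469, 0.1262]
tool_rot: [-0.0, 0.708, 0.706, -0.002]
wrist_force: [-0.7, 0.4, -0.2]
finger_gap: 0.0851
gripper_force: 0.0
```

Request:
jog_arm:
  increments:
    - [[0,0,0],[0,0,0],0]
    - [[0,0,0],[0,0,0],1]
    - [[0,0,0],[0,0,0],1]
    - [[0,0,0],[0,0,0],1]
    - [[0,0,0],[0,0,0],1]
    - [[0,0,0],[0,0,0],1]
    - [[0,0,0],[0,0,0],1]
    - [[0,0,0],[0,0,0],1]

```text
clock: 26.68
position: [0.3821, 0.2489, 0.1292]
tool_rot: [0.0, 0.707, 0.707, 0.0]
wrist_force: [-0.7, -0.4, 6.8]
finger_gap: 0.0116
gripper_force: 41.2
```

Run:
```python
from h import *
p=st(-.085,-.005);plan(*p,.265,YAW)
```

```text
t 26.68 pos [0.3821 0.2489 0.1292] turn [ 0.001 -0.    -0.086] then shift cm [-27.26  11.19 -13.58] F [-0.7 -0.4  6.8] gap 0.0116
```

Request:
jog_arm:
  increments:
    - [[0,0,-2],[0,0,0],1]
    - [[0,0,-2.7],[0,0,0],1]
    - [[0,0,-2.9],[0,0,0],1]
    - [[0,0,-3],[0,0,-0.086],1]
    - [[0,0,-3],[0,0,0],1]
    - [[-2,0.8,0],[0,0,0],1]
    - [[-2.8,1.2,0],[0,0,0],1]
    - [[-2.8,1.2,0],[0,0,0],1]

```text
clock: 27.35
position: [0.4203, 0.1749, 0.2652]
tool_rot: [0.0, 0.676, 0.737, 0.0]
wrist_force: [1.7, 0.5, -3.0]
finger_gap: 0.0113
gripper_force: 39.8
```

Request:
jog_arm:
  increments:
    - [[-2.8,1.2,0],[0,0,0],1]
    - [[-2.8,1.2,0],[0,0,0],1]
    - [[-2.8,1.2,0],[0,0,0],1]
    - [[-2.8,1.2,0],[0,0,0],1]
    - [[-2.8,1.2,0],[0,0,0],1]
    - [[-2.8,1,0],[0,0,0],1]
    - [[-1.9,1,0],[0,0,0],1]
    - [[-1,0,0],[0,0,0],1]

```text
clock: 28.02
position: [0.5181, -0.0172, 0.264]
tool_rot: [-0.0, 0.678, 0.735, -0.0]
wrist_force: [1.4, -0.9, -3.8]
finger_gap: 0.0113
gripper_force: 39.9
```

Request:
jog_arm:
  increments:
    - [[0,1,0],[0,0,0],1]
    - [[0,2,0],[0,0,0],1]
    - [[0,2,0],[0,0,0],1]
    - [[0,2,0],[0,0,0],1]
    - [[0,1,0],[0,0,0],1]
    - [[0,0.5,0],[0,0,0],1]
    - [[0,0,0],[0,0,0],1]
    - [[0,0,0],[0,0,0],1]

```text
clock: 28.68
position: [0.6003, -0.0062, 0.2644]
tool_rot: [-0.001, 0.676, 0.737, -0.001]
wrist_force: [-0.4, 0.2, -3.9]
finger_gap: 0.0114
gripper_force: 39.8
```

Run:
```python
from h import *
p=st(0,-.005);plan(*p,.2157,YAW)
```

```text
t 28.68 pos [ 0.6003 -0.0062  0.2644] turn [-0.002 -0.     0.001] then shift cm [0.02 0.11 4.87] F [-0.4  0.2 -3.9] gap 0.0114
```

Request:
jog_arm:
  increments:
    - [[0,0.1,1],[0,0,0],1]
    - [[0,0,1],[0,0,0],1]
    - [[0,0,1],[0,0,0],1]
    - [[0,0,0],[0,0,0],1]
    - [[0,0,0.8],[0,0,0],1]
    - [[0,0,0.7],[0,0,0],1]
    - [[0,0,0.2],[0,0,0],1]
    - [[0,0,0],[0,0,0],1]

```text
clock: 29.35
position: [0.6021, -0.0066, 0.2169]
tool_rot: [-0.0, 0.676, 0.737, -0.0]
wrist_force: [-0.9, -0.2, -3.0]
finger_gap: 0.0114
gripper_force: 39.8
```

Run:
```python
from h import *
p=st(0,-.105);plan(*p,.2157,YAW)
```

```text
t 29.35 pos [ 0.6021 -0.0066  0.2169] turn [-0.001 -0.     0.   ] then shift cm [-9.94 -0.06  0.12] F [-0.9 -0.2 -3. ] gap 0.0114
```

Request:
jog_arm:
  increments:
    - [[0,0,0.1],[0,0,0],1]
    - [[0,0,0],[0,0,0],1]
    - [[-1,0,0],[0,0,0],1]
    - [[-1.5,0,0],[0,0,0],1]
    - [[-2,0,0],[0,0,0],1]
    - [[-2,0,0],[0,0,0],1]
    - [[-2,0,0],[0,0,0],1]
    - [[-1,0,0],[0,0,0],1]

```text
clock: 30.02
position: [0.6105, -0.1053, 0.2167]
tool_rot: [0.001, 0.678, 0.735, -0.001]
wrist_force: [-0.4, 0.1, -3.4]
finger_gap: 0.0115
gripper_force: 39.9
```

Request:
jog_arm:
  increments:
    - [[-0.6,0,0],[0,0,0],1]
    - [[0,0,0],[0,0,0],1]
    - [[0,0,0],[0,0,0],1]
    - [[0,0,0],[0,0,0],1]

```text
clock: 30.35
position: [0.6111, -0.1056, 0.217]
tool_rot: [-0.0, 0.676, 0.737, 0.0]
wrist_force: [0.5, -0.1, -3.5]
finger_gap: 0.0115
gripper_force: 39.9
```

Run:
```python
from h import *
p=st(0,-.105);plan(*p,.2157,YAW)
```

```text
t 30.35 pos [ 0.6111 -0.1056  0.217 ] turn [ 0.    -0.001  0.002] then shift cm [ 0.01 -0.11  0.13] F [ 0.5 -0.1 -3.5] gap 0.0115
```

Request:
jog_arm:
  increments:
    - [[0,0,0.05],[0,0,0],1]
    - [[0,0,0],[0,0,0],0.75]
    - [[0,0,0],[0,0,0],0.5]
    - [[0,0,0],[0,0,0],0.5]
    - [[0,0,-1],[0,0,0],0.5]
    - [[0,0,-2.5],[0,0,0],0.5]
    - [[0,0,-3],[0,0,0],0]
    - [[0,0,-3],[0,0,0],0]

```text
clock: 31.02
position: [0.6108, -0.1068, 0.3129]
tool_rot: [-0.0, 0.676, 0.737, 0.0]
wrist_force: [0.5, 0.3, 0.8]
finger_gap: 0.0659
gripper_force: 0.0
```

Request:
jog_arm:
  increments:
    - [[1,0,0],[0,0,-0.12],0]
    - [[0,0,0],[0,0,-0.12],0]
    - [[0,0,0],[0,0,-0.12],0]
    - [[0,0,0],[0,0,-0.12],0]
    - [[0,0,0],[0,0,-0.12],0]
    - [[0,0,0],[0,0,-0.12],0]
    - [[0,0,0],[0,0,-0.12],0]
    - [[0,0,0],[0,0,-0.12],0]

```text
clock: 31.68
position: [0.6103, -0.0971, 0.3124]
tool_rot: [0.0, 0.257, 0.966, -0.0]
wrist_force: [0.0, -0.3, -0.4]
finger_gap: 0.0852
gripper_force: 0.0
```

Request:
jog_arm:
  increments:
    - [[0,0,0],[0,0,-0.12],0]
    - [[0,0,0],[0,0,-0.12],0]
    - [[0,0,0],[0,0,-0.12],0]
    - [[0,0,0],[0,0,-0.12],0]
    - [[0,0,0],[0,0,-0.12],0]
    - [[0,0,0],[0,0,0],0]

```text
clock: 32.18
position: [0.6102, -0.0974, 0.3118]
tool_rot: [0.0, -0.04, 0.999, 0.0]
wrist_force: [-0.1, -0.2, -0.3]
finger_gap: 0.0857
gripper_force: 0.0
```

Run:
```python
from h import *
p=st(.037,.07);plan(*p,.30,YAW+np.pi/2);plan(*st(.007,.07),.30,YAW+np.pi/2);print(observe()["joint_pos"].round(2))
e=snap("side");d=snap("wrist")
a=cv2.resize(d["pixels"],None,fx=.62,fy=.62,interpolation=2);b=cv2.resize(e["pixels"][130:390,240:480],None,fx=1.65,fy=1.65,interpolation=2)
im=np.zeros((max(a.shape[0],b.shape[0]),a.shape[1]+b.shape[1],3),np.uint8);im[:a.shape[0],:a.shape[1]]=a;im[:b.shape[0],a.shape[1]:]=b
cv2.imwrite("pics/h7.png",im[:,:,::-1])
```

```text
t 32.18 pos [ 0.6102 -0.0974  0.3118] turn [ 0.     0.    -0.006] then shift cm [-3.6  16.69  1.18] F [-0.1 -0.2 -0.3] gap 0.0857
t 32.18 pos [ 0.6102 -0.0974  0.3118] turn [ 0.     0.    -0.006] then shift cm [-0.6  16.69  1.18] F [-0.1 -0.2 -0.3] gap 0.0857
[ 0.78  0.62 -1.16  1.72  0.61  1.21  1.11]
```

View pics/h7.png

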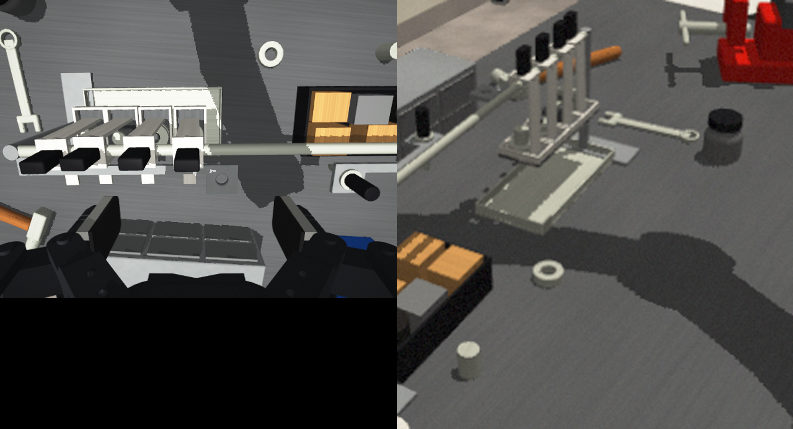

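All four carriers hang under the keeper. In the wrist view (full-size pixels) the right eye is at about (358,290) and the pin at about (580,300).

Request:
jog_arm:
  increments:
    - [[0,1.5,0],[0,0,0],0]
    - [[0,1.5,0],[0,0,0],0]
    - [[0,1.5,0],[0,0,0],0]
    - [[0,1.5,0],[0,0,0],0]
    - [[0,1.5,0],[0,0,0],0]
    - [[0,0,0],[0,0,0],0]
    - [[0,0,0],[0,0,0],0]

```text
clock: 32.87
position: [0.6045, -0.0206, 0.3116]
tool_rot: [0.0, -0.038, 0.999, -0.0]
wrist_force: [0.7, -0.2, -0.8]
finger_gap: 0.0853
gripper_force: 0.0
```

Run:
```python
from h import *
print(observe()["joint_pos"].round(2))
d=snap("wrist","w4")
for y in(-.07,.07):
    p=proj(d,[[*st(.037,y),.191],[*st(.037,y),.231]]);print(p)
p=proj(d,[[*st(.037,-.07),.191]])[0].astype(int)
q=proj(d,[[*st(.037,.07),.21]])[0].astype(int)
a=d["pixels"][p[1]-30:p[1]+30,p[0]-30:p[0]+30];b=d["pixels"][q[1]-40:q[1]+40,q[0]-40:q[0]+40]
a=cv2.resize(a,(390,390),interpolation=2);b=cv2.resize(b,(390,390),interpolation=2)
cv2.imwrite("pics/h8.png",np.hstack([a,b])[:,:,::-1]);print(p,q)
```

```text
[ 0.67  0.6  -1.15  1.75  0.59  1.19  0.99]
[[241.36683391 289.39599336]
 [229.56836682 315.23895014]]
[[447.96621022 287.97171525]
 [468.38038037 313.57612177]]
[241 289] [456 299]
```

View pics/h8.png

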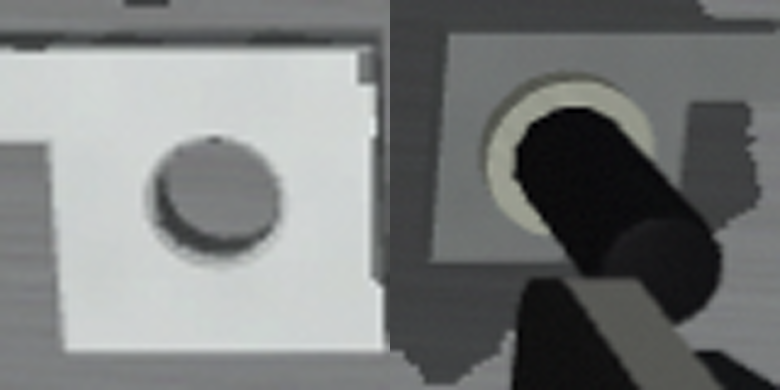

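Run:
```python
from h import *
plan(*st(.037,.0712),.199,YAW+np.pi/2)
```

```text
t 32.92 pos [ 0.6047 -0.0218  0.3113] turn [-0.001 -0.    -0.01 ] then shift cm [-3.51  9.23 11.23] F [ 0.2 -0.1  0. ] gap 0.0851
```

Request:
jog_arm:
  increments:
    - [[0,0,0],[0,0,-0.01],0]
    - [[-0.5,1.5,0],[0,0,0],0]
    - [[-1,2,0],[0,0,0],0]
    - [[-1,2,0],[0,0,0],0]
    - [[-1,2,0],[0,0,0],0]
    - [[0,1.7,2],[0,0,0],0]
    - [[0,0,2],[0,0,0],0]
    - [[0,0,0],[0,0,0],0]

```text
clock: 33.58
position: [0.6305, 0.0715, 0.2677]
tool_rot: [-0.002, -0.043, 0.999, -0.001]
wrist_force: [-0.1, -1.3, -0.4]
finger_gap: 0.0855
gripper_force: 0.0
```

Request:
jog_arm:
  increments:
    - [[0,0,0],[0,0,0],0]
    - [[0,0,0],[0,0,0],0]

```text
clock: 33.75
position: [0.6323, 0.0712, 0.2719]
tool_rot: [0.0, -0.041, 0.999, -0.0]
wrist_force: [0.3, -0.5, 0.0]
finger_gap: 0.0856
gripper_force: 0.0
```

Run:
```python
from h import *
plan(*st(.037,.0712),.199,YAW+np.pi/2);print(observe()["joint_pos"].round(2))
```

```text
t 33.75 pos [0.6323 0.0712 0.2719] turn [-0.     0.    -0.002] then shift cm [0.03 0.19 7.29] F [ 0.3 -0.5  0. ] gap 0.0856
[ 0.46  0.67 -1.09  1.73  0.65  1.16  0.83]
```

Request:
jog_arm:
  increments:
    - [[0,0.15,1],[0,0,0],0]
    - [[0,0,2],[0,0,0],0]
    - [[0,0,2],[0,0,0],0]
    - [[0,0,1.5],[0,0,0],0]
    - [[0,0,0.8],[0,0,0],0]
    - [[0,0,0],[0,0,0],0.5]
    - [[0,0,0],[0,0,0],0.5]
    - [[0,0,0],[0,0,0],0.6]
  newtons: 30

```text
clock: 34.42
position: [0.6321, 0.0741, 0.1992]
tool_rot: [0.001, -0.042, 0.999, 0.0]
wrist_force: [0.2, -0.0, 0.2]
finger_gap: 0.0515
gripper_force: 0.0
```

Request:
jog_arm:
  increments:
    - [[0,0,0],[0,0,0],0.7]
    - [[0,0,0],[0,0,0],0.8]
    - [[0,0,0],[0,0,0],0.9]
    - [[0,0,0],[0,0,0],1]
    - [[0,0,0],[0,0,0],1]
    - [[0,0,0],[0,0,0],1]

```text
clock: 34.92
position: [0.6319, 0.0738, 0.199]
tool_rot: [0.0, -0.042, 0.999, -0.0]
wrist_force: [-1.0, -1.3, 6.9]
finger_gap: 0.0153
gripper_force: 29.3
```

Run:
```python
from h import *
plan(*st(.037,.0712),.199,YAW+np.pi/2)
```

```text
t 34.92 pos [0.6319 0.0738 0.199 ] turn [-0.     0.001 -0.001] then shift cm [ 0.01 -0.08 -0.  ] F [-1.  -1.3  6.9] gap 0.0153
```

Request:
jog_arm:
  increments:
    - [[0,0,-1],[0,0,0],1]
    - [[0,0,-1.5],[0,0,0],1]
    - [[0,0,-2],[0,0,0],1]
    - [[0,0,-1.5],[0,0,0],1]
    - [[0,0,0],[0,0,0],1]
    - [[0,0,0],[0,0,0],1]

```text
clock: 35.42
position: [0.632, 0.0739, 0.2596]
tool_rot: [0.001, -0.042, 0.999, -0.0]
wrist_force: [0.3, -0.5, -0.6]
finger_gap: 0.0148
gripper_force: 29.3
```

Run:
```python
from h import *
c,s=np.cos(YAW),np.sin(YAW)
x,y=.6319+.14*s,.0738-.14*c;print(x,y);plan(x,y,.199,YAW+np.pi/2)
```

```text
0.6437856755923382 -0.06569455443032066
t 35.42 pos [0.632  0.0739 0.2596] turn [-0.     0.002 -0.001] then shift cm [ 1.000e-02 -1.401e+01  6.060e+00] F [ 0.3 -0.5 -0.6] gap 0.0148
```

Request:
jog_arm:
  increments:
    - [[0,-1,0],[0,0,0],1]
    - [[0,-2,0],[0,0,0],1]
    - [[0,-2,0],[0,0,0],1]
    - [[0,-2,0],[0,0,0],1]
    - [[0,-2,0],[0,0,0],1]
    - [[0,-2,0],[0,0,0],1]
    - [[0,-2,0],[0,0,0],1]
    - [[0,-1,0],[0,0,0],1]

```text
clock: 36.08
position: [0.643, -0.07, 0.2567]
tool_rot: [-0.001, -0.04, 0.999, -0.001]
wrist_force: [0.4, -0.3, -0.7]
finger_gap: 0.015
gripper_force: 29.3
```

Request:
jog_arm:
  increments:
    - [[0,0,0],[0,0,0],1]
    - [[0,0,0],[0,0,0],1]
    - [[0,0,0],[0,0,0],1]

```text
clock: 36.33
position: [0.6431, -0.0644, 0.2582]
tool_rot: [-0.0, -0.043, 0.999, 0.0]
wrist_force: [0.3, -0.0, -0.2]
finger_gap: 0.0151
gripper_force: 29.3
```

Run:
```python
from h import *
plan(.6438,-.0657,.199,YAW+np.pi/2)
e=snap("side");p=proj(e,[[*st(.037,-.07),.191]])[0].astype(int);crop(e,p[0]-50,p[1]-50,p[0]+50,p[1]+40,6,"h9");print(p)
d=snap("wrist","w5");print(proj(d,[[.6438,-.0657,.191]]))
```

```text
t 36.33 pos [ 0.6431 -0.0644  0.2582] turn [ 0.001 -0.     0.001] then shift cm [-0.06 -0.13  5.92] F [ 0.3 -0.  -0.2] gap 0.0151
[294 184]
[[311.37668317 266.02653628]]
```

View pics/h9.png

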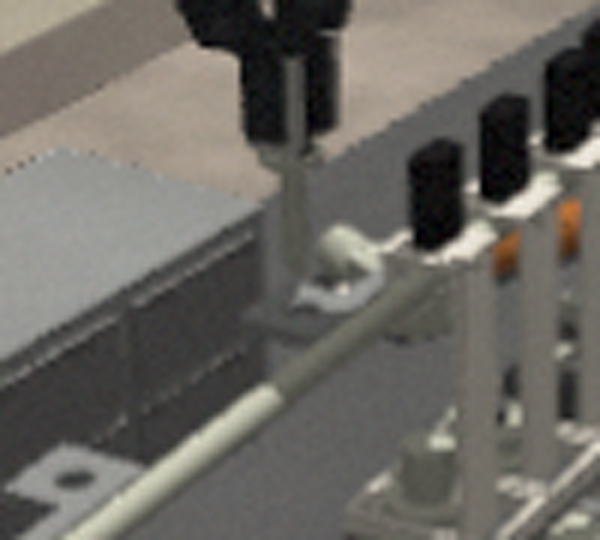

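The pin hangs upright from the gripper just above the right eye (about 300,300 in the crop).

Request:
jog_arm:
  increments:
    - [[0,0,0.5],[0,0,0],1]
    - [[0,0,0.4],[0,0,0],1]
    - [[0,0,0],[0,0,0],1]
    - [[0,0,0],[0,0,0],1]
    - [[0,0,0],[0,0,0],1]

```text
clock: 36.85
position: [0.6434, -0.0656, 0.2492]
tool_rot: [-0.0, -0.042, 0.999, 0.0]
wrist_force: [-0.4, 0.0, -1.0]
finger_gap: 0.015
gripper_force: 29.3
```

Run:
```python
from h import *
for i in range(3):
    plan(.6438,-.0657,.199,YAW+np.pi/2); snap("wrist")
```

```text
t 36.85 pos [ 0.6434 -0.0656  0.2492] turn [ 0.    -0.    -0.001] then shift cm [-0.04 -0.01  5.02] F [-0.4  0.  -1. ] gap 0.015
t 36.9 pos [ 0.6434 -0.0656  0.2493] turn [ 0.    -0.    -0.001] then shift cm [-0.03 -0.01  5.03] F [ 0.  -0.4 -0.3] gap 0.0147
t 36.95 pos [ 0.6435 -0.0657  0.2494] turn [ 0.     0.    -0.001] then shift cm [-0.03 -0.01  5.04] F [-0.1 -0.1 -0.1] gap 0.0152
```

On position. Lower into the eye with force checks.

Request:
jog_arm:
  increments:
    - [[-0.03,0,0.4],[0,0,0],1]
    - [[0,0,0.4],[0,0,0],1]
    - [[0,0,0.4],[0,0,0],1]
    - [[0,0,0.4],[0,0,0],1]
    - [[0,0,0],[0,0,0],1]
    - [[0,0,0],[0,0,0],1]

```text
clock: 37.5
position: [0.6435, -0.0658, 0.2328]
tool_rot: [-0.0, -0.042, 0.999, 0.0]
wrist_force: [0.2, 0.9, -1.0]
finger_gap: 0.0151
gripper_force: 29.3
```

Run:
```python
from h import *
plan(.6438,-.0657,.199,YAW+np.pi/2)
```

```text
t 37.5 pos [ 0.6435 -0.0658  0.2328] turn [ 0.    -0.001 -0.001] then shift cm [-0.03  0.    3.38] F [ 0.2  0.9 -1. ] gap 0.0151
```

Request:
jog_arm:
  increments:
    - [[0,0,0.8],[0,0,0],1]
    - [[0,0,0.8],[0,0,0],1]
    - [[0,0,0.8],[0,0,0],1]
    - [[0,0,0.6],[0,0,0],1]
    - [[0,0,0.2],[0,0,0],1]
    - [[0,0,0],[0,0,0],1]
    - [[0,0,0.15],[0,0,0],1]
    - [[0,0,0],[0,0,0],1]

```text
clock: 38.17
position: [0.6438, -0.0656, 0.1998]
tool_rot: [0.0, -0.042, 0.999, 0.0]
wrist_force: [-0.5, 0.2, -0.7]
finger_gap: 0.0152
gripper_force: 29.3
```

Run:
```python
from h import *
plan(.6438,-.0657,.199,YAW+np.pi/2)
```

```text
t 38.17 pos [ 0.6438 -0.0656  0.1998] turn [ 0.     0.    -0.001] then shift cm [-0.   -0.01  0.08] F [-0.5  0.2 -0.7] gap 0.0152
```

Lower to contact, release and withdraw.

Request:
jog_arm:
  increments:
    - [[0,0,0.1],[0,0,0],1]
    - [[0,0,0.05],[0,0,0],1]
    - [[0,0,0],[0,0,0],1]
    - [[0,0,0],[0,0,0],1]

```text
clock: 38.5
position: [0.6439, -0.0656, 0.199]
tool_rot: [0.0, -0.042, 0.999, -0.0]
wrist_force: [-1.7, -0.9, 5.7]
finger_gap: 0.0151
gripper_force: 29.8
```

Request:
jog_arm:
  increments:
    - [[0,0,0],[0,0,0],0.8]
    - [[0,0,0],[0,0,0],0.7]
    - [[0,0,0],[0,0,0],0.7]
    - [[0,0,0],[0,0,0],0.7]
    - [[0,0,-0.5],[0,0,0],0.6]
    - [[0,0,-1.5],[0,0,0],0.6]
    - [[0,0,-2],[0,0,0],0.6]
    - [[0,0,-2],[0,0,0],0.6]

```text
clock: 39.17
position: [0.6436, -0.0654, 0.2599]
tool_rot: [-0.0, -0.042, 0.999, 0.0]
wrist_force: [0.1, -0.3, -0.2]
finger_gap: 0.0343
gripper_force: 0.0
```

Request:
jog_arm:
  increments:
    - [[0,0,-2.5],[0,0,0],0.6]
    - [[0,0,-2.5],[0,0,0],0.6]
    - [[2,3,0],[0,0,0],0.6]
    - [[2,3,0],[0,0,0],0.6]
    - [[2,3,0],[0,0,0],0.6]
    - [[2,3,0],[0,0,0],0.6]
    - [[0,0,0],[0,0,0],0.6]
    - [[0,0,0],[0,0,0],0.6]

```text
clock: 39.83
position: [0.5531, 0.0491, 0.3102]
tool_rot: [0.001, -0.044, 0.999, -0.001]
wrist_force: [0.1, -0.2, -0.2]
finger_gap: 0.0341
gripper_force: 0.0
```

Run:
```python
from h import *
plan(.6438,-.0657,.199,YAW+np.pi/2)
e=snap("side");d=snap("wrist")
a=cv2.resize(d["pixels"],None,fx=.62,fy=.62,interpolation=2);b=cv2.resize(e["pixels"][110:260,250:390],None,fx=2.85,fy=2.85,interpolation=2)
im=np.zeros((max(a.shape[0],b.shape[0]),a.shape[1]+b.shape[1],3),np.uint8);im[:a.shape[0],:a.shape[1]]=a;im[:b.shape[0],a.shape[1]:]=b
cv2.imwrite("pics/h10.png",im[:,:,::-1])
```

```text
t 39.83 pos [0.5531 0.0491 0.3102] turn [-0.001  0.002  0.003] then shift cm [ -8.07 -12.21  11.12] F [ 0.1 -0.2 -0.2] gap 0.0341
```

View pics/h10.png

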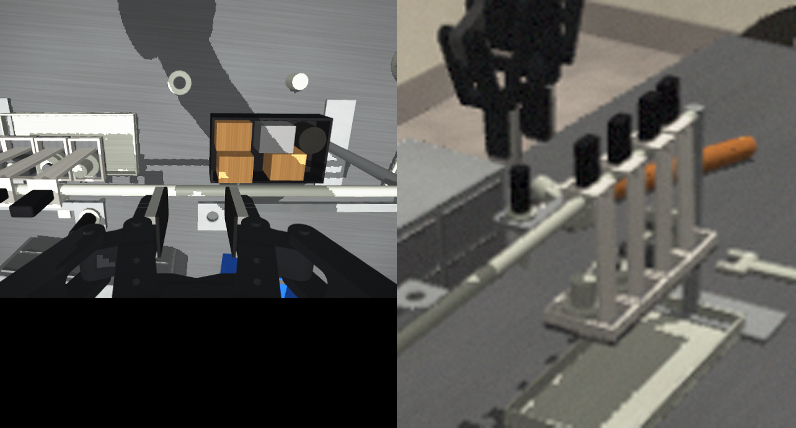

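The pin stands upright and seated in the right eye (520,195 in the right half). The four carriers hang over the tray behind it, and the gripper is clear.

```bash
python3 -c "
from plant import job
print(job.sign_off())"
```

```text
the job is handed in; nothing more can be done
None
```

All four carriers that were on the bench now hang on the rail over the drip tray, the stop pin stands fully home and upright in the right eye on the tray's side, and the job was handed in at about 40 s.

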